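# Pry open the filter case and show the filter plate's label to the camera

### The arm

A 7-joint arm with a two-finger parallel gripper is mounted at the origin on the work surface. World frame = base frame: x ahead of the robot, y to its left, z up, the work surface at z = 0. Lengths are in m, angles in rad, forces in N, time in s.
With the tool pointing down it reaches from about 0.4 to 0.875 m from the base axis. Payload 4.4 kg.
Tool frame: the origin (TCP) lies at the very end of the fingers, on their centre line; the grasp point (between the pads) lies 19 mm behind it; z points along the fingers, y is the direction in which the jaws open and shut (so a half turn about z gives the same grasp; the last joint's range is limited). The gripper opens to 85 mm and grips with 20 to 120 N. Pads are 22 mm wide; open, the fingers measure 114 mm over their backs; the gripper's body (76 mm by 85 mm) begins 54 mm behind the grasp point. The pads swing forward as they close: fully open they stand 13 mm farther back than shut.
Start: joints at [-1.266, 0.628, 0.038, 1.517, -0.027, 0.996, -0.02], TCP at [0.236, 0.606, 0.231] pointing down, gripper open.
Joint ranges: [-3.06, 3.06], [-0.37, 2.12], [-1.25, 1.32], [0.18, 2.47], [-1.1, 4.24], [0.23, 1.98], [-2.94, 2.94]. Speed limits (rad/s): [2.57, 2.57, 3.14, 3.14, 3.14, 3.14, 3.14].

### API

Orientations are given as a unit quaternion [x, y, z, w].
In Python, from rig import telemetry, eyes, finish_job gives the robot as it stands.
- The arm moves only by the shell command python3 -m crank 'ROWS' [OPENING] [FORCE]. ROWS is JSON, a list of rows, each a list of 2 entries, a list of its own where there are three numbers: the shift along the tool's x, y, z in cm, then the turn, a rotation vector about the tool's x, y, z in degrees. A call has 1 to 10 rows; each row is the pose to reach, as a shift and turn from the pose measured when the call began, along the tool's axes at that moment; what a row does not reach only later rows make up. A row lasts 1/12 s, in which the tool goes at most 41.7 mm and 7.16 degrees, less where a joint would pass 70% of its speed; a pose out of reach is approached as far as the arm can. A call with a gripper value outside its range is refused whole. OPENING is the finger opening in cm, from 0 to 8.54, set as the call begins (- or left out, the last holds). The fingers move at their own pace and stop on an object; FORCE is the grip in N (left out, the last holds). Time passes only in rows, so rows that repeat a pose let the fingers close. It gives the time, the measured TCP pose, the force and the opening at its end, in the units of the state.
- telemetry.read_state(): the state, without advancing time (a new reading comes with each control period).
- eyes.read_camera(name): name is "side" or "top" or "wrist"; returns the picture (480x640x3 uint8, red, green, blue); there is no depth.
- eyes.calibration(name): a dict with "fov_y" (degrees; the focal length in pixels is half the picture's height over the tangent of half this angle, whatever the lens; pixels are square), "cx", "cy" (the principal point, pixels), "extrinsics" (4x4, takes a point from world to camera coordinates). Camera axes: x right, y down, z forward; pixel columns grow to the right and rows downward; lengths in m; the calibration is good to about 2 mm. A picture is of the moment at which its call begins: read the wrist's pose just before it. calibration takes no time and is no camera call; for the wrist camera it gives the pose at the moment of the call.
- finish_job(): hands the job in, once; it reports no verdict.
The state is a dict: "time_s": time; "qpos": joint angles; "qvel": joint speeds; "tau": joint torques, N m; "position": TCP position; "tcp_rot": TCP orientation; "ft_force": force on the tool from outside, world axes, zero at the start; "ft_torque": the same for the moment, N m; "width": opening from 0.0 (shut) to 1.0 (fully open).
Only numpy, scipy, OpenCV 4.12 (cv2) and the standard library are available. Lean on these libraries where they do the work, as an engineer would, in place of code of your own. Each camera call takes 0.05 s, during which the arm holds its last target. There are 200 camera calls.

### The job

Use the thin orange-handled blade, not the fingers, to pry up the lid of the filter case at its front slot and swing it open until it stands about upright or beyond, then lay the blade back flat on the bench. Take the blue filter plate out of its foot, tell its frosted end by the small corner notch, and finish holding it in the gripper at lens height, about 15 cm straight in front of the bench camera's lens, with the frosted end pointing at the lens and the plate tipped so that its label face looks at least halfway up. Leave the solder spool, the jar and the screwdriver where they are; do not put the plate down: the program ends while holding it still.

Things in the scene. Friction and masses are not known exactly. Their poses are not given: they have to be found in the camera images.
- case: Grey open-topped filter case fixed to the bench, 150 x 150 mm, rim 55 mm up, walls 4 mm, floor 5 mm thick. Origin: centre of its underside; +x points from front wall to hinge wall. The top of the front (-x) wall has a pry slot 60 mm wide, centred in y, 43 to 55 mm above the bench, open upward to the lid's underside.
- lid (a joint): Flat lid 150 x 150 x 6 mm, 0.13 kg, blue rim, clear pane, no handle, flush with the case's outside. Angle in rad: 0 shut (underside on the rim, 55 mm up), 1.57 upright, 1.9 stop. Hinge line along the case's y at its far (+x) rim, free edge over the front wall. Slight friction: falls back from low angles, stays put from about 1.1 on.
- lid_hinge (a point): Point on the hinge line, middle of the lid's hinge edge, at the underside (75 mm behind the case's centre, 55 mm above the bench).
- lid_front (a point): Middle of the lid's free front edge, on its underside, 150 mm from the hinge line; it moves with the lid.
- foot: Black slotted foot fixed to the case floor near its middle, turned differently each time: disc of radius 27 mm, 4 mm high, two cheeks 32 mm long, 6 mm thick, to 18 mm above the case floor, 7.5 mm slot between them. Origin: centre of its underside; the slot runs along x; the plate stands on the disc.
- plate: Blue glass filter plate standing notch up on its long edge in the foot: 60 long (x), 6 thick (y), 40 mm high (z), 60 g. Origin: middle of its lower edge. The 20 mm at -x are frosted white, with an 8 x 8 mm notch in that end's upper corner. The yellow label is on the frosted part's +y face (+y = label's outward direction). Its end edges stand clear of the foot; it lifts straight out.
- plate_centre (a point): Centre of the filter plate, 20 mm above its underside edge.
- blade: Pry blade of 60 g lying on the bench: orange handle 18 mm wide, 20 mm high, from x = -55 to +20 mm; flat steel blade 16 mm wide, 2.5 mm thick, from x = +20 to +90 mm, its mid-plane 10 mm above the handle's underside. Origin: handle's underside, below the balance point; +x points to the tip, z up.
- camera: Bench camera fixed to the bench: dark base 80 x 80 mm, post, black head 55 x 60 x 45 mm centred 160 mm above the bench, lens barrel looking along -y of this body, level. Origin: centre of the base's underside.
- lens (a point): Centre of the lens front, 42 mm in -y from the camera's origin axis, 160 mm above the bench; its axes are those of the camera body (it looks along -y).
- spool: Bystander: aluminium-coloured solder spool, 52 mm in diameter, 40 mm high, upright. Origin: centre of its underside.
- jar: Bystander: small jar, 50 mm in diameter, 70 mm high. Origin: centre of its underside.
- driver: Bystander: screwdriver lying on the bench, handle to its -x. Origin: middle of its underside.
Mind the look-alikes: they are no part of the job. There is more than one size of the blade; the job needs the largest.

How it is judged:
On the way, in this order (a step that is already met when the one before it is completed fails the run):
1. the lid is pried up by the blade (value of joint lid above 0.2 rad and contact force between blade and lid above 0.1 N), for 0.1 s.
2. the lid stands about upright or beyond (value of joint lid above 1.2 rad), for 0.2 s.
3. the plate is out of the case with the blade laid back flat on the bench (height (world z) of plate_centre above 0.09 m and height (world z) of blade below 0.02 m and angle between blade's own z axis and vertical below 0.2 rad and contact force between plate and foot below 0.05 N), for 0.2 s.
At the end, for the whole second after the job is handed in: Plate held still and free, centre 100-220 mm up, 90-210 mm ahead of the lens, within 60 mm of its axis sideways; lens over 80 mm out on the frosted side, under 90 mm off in plate y; label within 0.95 rad of up; lid over 1.2 rad; blade flat on the bench (20 mm, 0.2 rad) (value of joint lid above 1.2 rad and height (world z) of blade below 0.02 m and angle between blade's own z axis and vertical below 0.2 rad and contact force between the fingers and plate above 1 N and linear speed of plate below 0.03 m/s and contact force between plate and camera below 0.05 N and contact force between plate and case below 0.05 N and height (world z) of plate_centre between 0.1 and 0.22 m and y of plate_centre in the frame of lens between -0.21 and -0.09 m and x of plate_centre in the frame of lens between -0.06 and 0.06 m and x of lens in the frame of plate below -0.08 m and y of lens in the frame of plate between -0.09 and 0.09 m and angle between plate's own y axis and vertical below 0.95 rad); the arm keeps its last pose, push and grip.
It fails at once if the fingers or the arm touch the lid before it is half open (0.8 rad) (value of joint lid below 0.8 rad and contact force between any of the fingers, the arm and lid above 0.5 N).
It fails at once if the solder spool is shifted by more than 20 mm (distance of spool from where it was at the start of the episode above 0.02 m).
It fails at once if the jar is shifted by more than 20 mm (distance of jar from where it was at the start of the episode above 0.02 m).
It fails at once if the screwdriver is shifted by more than 20 mm (distance of driver from where it was at the start of the episode above 0.02 m).
It also fails if it takes over 72 s, if anything falls off the work surface, if the arm or the gripper's body presses on something with over 40 N, if the wrist force passes 120 N, or if a joint passes its speed limit or range.

## Working session

There is one attempt and no reset: what is moved stays moved. The work goes in short steps, Python scripts to look and compute and a shell command to move; the robot and the scene stay as the last step left them, time stands still between calls to the robot, and variables do not carry over. Pictures are saved under pics/ and viewed, about 8 in all and at most 12, crops included, and the job is handed in when it is done.

```bash
ls; mkdir -p pics; python3 - <<'E'
from rig import telemetry, eyes
import cv2, numpy as np
s=telemetry.read_state(); print({k:np.round(v,3).tolist() for k,v in s.items()})
for n in ("top","side"):
    im=eyes.read_camera(n); cv2.imwrite(f"pics/{n}0.png",im[:,:,::-1]); c=eyes.calibration(n); print(n,c["fov_y"],c["cx"],c["cy"],np.round(c["extrinsics"],3).tolist())
E
```

```text
pics
{'time_s': 0.0, 'qpos': [-1.266, 0.629, 0.038, 1.518, -0.027, 0.996, -0.02], 'qvel': [0.001, -0.0, -0.0, -0.001, 0.002, 0.0, 0.0], 'tau': [0.001, -56.34, 1.226, -19.345, 0.011, 0.01, -0.0], 'position': [0.235, 0.605, 0.23], 'tcp_rot': [0.184, 0.983, -0.001, -0.0], 'ft_force': [-0.741, 0.041, -0.347], 'ft_torque': [-0.011, 0.02, 0.014], 'width': 1.007}
top 49.6797165270282 311.9040306503603 244.38077280330336 [[0.011, -1.0, -0.006, 0.013], [-0.996, -0.01, -0.093, 0.576], [0.093, 0.007, -0.996, 1.323], [0.0, 0.0, 0.0, 1.0]]
side 44.50527872581464 321.1672186017736 239.56109900217385 [[-0.991, -0.131, 0.003, 0.564], [-0.072, 0.532, -0.844, 0.151], [0.109, -0.837, -0.537, 1.216], [0.0, 0.0, 0.0, 1.0]]
```

```bash
cat > h.py <<'E'
import numpy as np
from rig import telemetry, eyes
from scipy.spatial.transform import Rotation as R
def cal(n):
    c=eyes.calibration(n); f=240/np.tan(np.radians(c["fov_y"])/2); return f,c["cx"],c["cy"],np.array(c["extrinsics"])
def ray(c,u,v,z):
    "world point on plane z at pixel u,v"
    f,cx,cy,E=c; d=E[:3,:3].T@np.array([(u-cx)/f,(v-cy)/f,1]); o=-E[:3,:3].T@E[:3,3]
    return o+d*(z-o[2])/d[2]
def proj(c,p):
    f,cx,cy,E=c; q=E[:3,:3]@np.asarray(p)+E[:3,3]; return np.array([cx+f*q[0]/q[2],cy+f*q[1]/q[2]])
def tri(c1,p1,c2,p2):
    A=[];b=[]
    for (f,cx,cy,E),(u,v) in ((c1,p1),(c2,p2)):
        for k,t in ((0,(u-cx)/f),(1,(v-cy)/f)):
            r=E[k]-t*E[2]; A.append(r[:3]); b.append(-r[3])
    return np.linalg.lstsq(np.array(A),np.array(b),rcond=None)[0]
def Rt(xa,za):
    za=np.array(za,float)/np.linalg.norm(za); xa=np.array(xa,float); xa-=za*(xa@za); xa/=np.linalg.norm(xa)
    return np.column_stack([xa,np.cross(za,xa),za])
def delta(p,Rm,frm=None):
    "shift(cm) and rotvec(deg) in current tool axes to reach TCP p, rotation Rm"
    s=telemetry.read_state(); R0=R.from_quat(s["tcp_rot"]).as_matrix() ; p0=np.array(s["position"])
    return np.round(R0.T@(np.array(p)-p0)*100,2).tolist(), np.round(R.from_matrix(R0.T@Rm).as_rotvec(degrees=True),1).tolist()
E
```

```text
(no output)
```

View pics/top0.png

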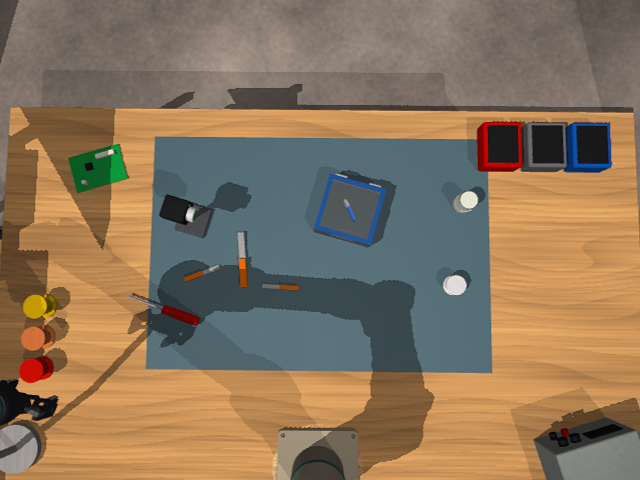

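View pics/side0.png

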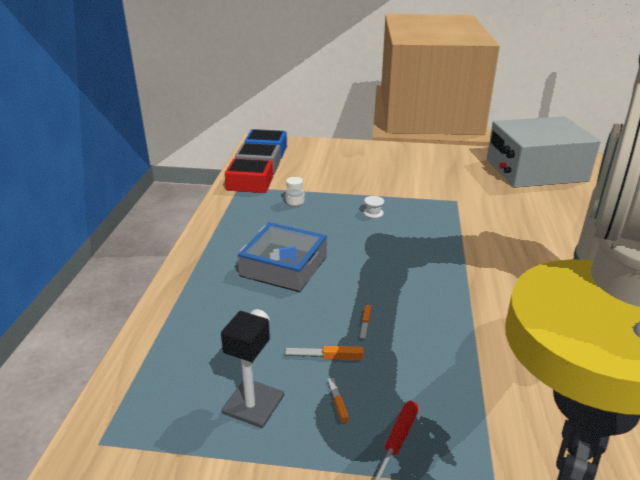

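The three blade candidates in the top view are at (201,272), (242,258) and (280,287). The one at (242,258) is the largest, with its tip up the image (+x). The case is at about (351,208), with hinge marks on its far edge. The camera is at (187,213) and looks right (-y). I'll enlarge both areas to confirm.

```bash
python3 - <<'E'
import cv2,numpy as np
im=cv2.imread("pics/top0.png")
a=cv2.resize(im[160:260,300:400],None,fx=4,fy=4,interpolation=cv2.INTER_CUBIC)
b=cv2.resize(im[200:300,150:250],None,fx=4,fy=4,interpolation=cv2.INTER_CUBIC)
cv2.imwrite("pics/c1.png",np.hstack([a,b]))
E
```

```text
(no output)
```

View pics/c1.png

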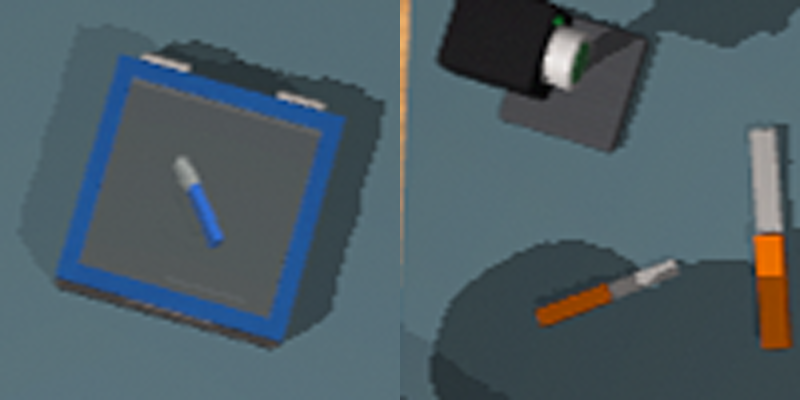

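```bash
python3 - <<'E'
from h import *
c=cal("top")
L=np.array([ray(c,300+u/4-.4,160+v/4-.4,.061) for u,v in ((121,55),(345,117),(279,341),(57,277))])
ctr=L.mean(0); print("lid",L[:,:2].round(3).tolist(),ctr.round(4))
d=(L[0]+L[1]-L[2]-L[3]); print("case yaw",np.degrees(np.arctan2(d[1],d[0])), np.linalg.norm(d)/2)
tip=ray(c,150+367/4-.4,200+127/4-.4,.011); end=ray(c,150+376/4-.4,200+348/4-.4,.018); j=ray(c,150+370/4-.4,200+233/4-.4,.02)
print("blade",tip.round(4),j.round(4),end.round(4),np.linalg.norm(tip-end),np.degrees(np.arctan2(*(tip-end)[[1,0]])))
a=ray(c,300+183/4-.4,160+161/4-.4,.047);b=ray(c,300+217/4-.4,160+242/4-.4,.047)
print("plate frost,far",a.round(4),b.round(4),np.linalg.norm(a-b))
# camera base: corners in crop
B=[ray(c,150+(u-400)/4-.4,200+v/4-.4,.0) for u,v in ((655,38),(614,152),(500,118))]
print("base",np.round(B,3).tolist())
hc=[ray(c,150+(u-400)/4-.4,200+v/4-.4,.16) for u,v in ((575,60),)]; print("lens approx",np.round(hc,3))
E
cat > kin.md <<'E'
E
```

```text
lid [[0.757, -0.026], [0.718, -0.169], [0.573, -0.127], [0.613, 0.014]] [ 0.6652 -0.077   0.061 ]
case yaw -15.8353288314634 0.14987837825777928
blade [0.6104 0.2056 0.011 ] [0.5397 0.2007 0.02  ] [0.465  0.1954 0.018 ] 0.14599796213964128 4.021218042762572
plate frost,far [ 0.6908 -0.0666  0.047 ] [ 0.6382 -0.0887  0.047 ] 0.05701884015630022
base [[0.671, 0.284, 0.0], [0.594, 0.309, 0.0], [0.616, 0.385, 0.0]]
lens approx [[0.632 0.298 0.16 ]]
```

```bash
python3 - <<'E'
from h import *
a=np.radians(4); print(delta([0.5056,0.198,0.14],Rt([-np.cos(a)*-1,np.sin(a),0],[0,0,-1])), delta([0.5056,0.198,0.14],Rt([-np.cos(a),-np.sin(a),0],[0,0,-1])))
E
```

```text
([-39.95, -28.15, 9.1], [-0.0, 0.1, 154.8]) ([-39.95, -28.15, 9.1], [-0.1, -0.0, -25.2])
```

```bash
R='[[-40,-28.2,9.1],[0,0,-25.2]]'; python3 -m crank '[[[-40,-28.2,9.1],[0,0,-25.2]],[[-40,-28.2,9.1],[0,0,-25.2]],[[-40,-28.2,9.1],[0,0,-25.2]],[[-40,-28.2,9.1],[0,0,-25.2]],[[-40,-28.2,9.1],[0,0,-25.2]],[[-40,-28.2,9.1],[0,0,-25.2]],[[-40,-28.2,9.1],[0,0,-25.2]],[[-40,-28.2,9.1],[0,0,-25.2]],[[-40,-28.2,9.1],[0,0,-25.2]],[[-40,-28.2,9.1],[0,0,-25.2]]]' 4
python3 - <<'E'
from h import *
a=np.radians(4); print(delta([0.5056,0.198,0.14],Rt([-np.cos(a),-np.sin(a),0],[0,0,-1])))
E
```

```text
time_s: 0.93
position: [0.4622, 0.2624, 0.1544]
tcp_rot: [-0.035, 0.999, -0.001, -0.001]
ft_force: [0.9, -0.5, 0.2]
width: 0.473
([-3.89, -6.72, 1.45], [-0.1, -0.1, -0.0])
```

```bash
python3 -m crank '[[[-3.9,-6.7,1.4],[0,0,0]],[[-3.9,-6.7,1.4],[0,0,0]],[[-3.9,-6.7,1.4],[0,0,0]],[[-3.9,-6.7,1.4],[0,0,0]],[[-3.9,-6.7,1.4],[0,0,0]]]'
python3 - <<'E'
from h import *
import cv2
c=cal("wrist"); im=eyes.read_camera("wrist"); s=telemetry.read_state()
im=im[:,:,::-1].copy()
a=np.radians(4); d=np.array([np.cos(a),np.sin(a),0]); o=np.array([.5206,.1993,0])
for x,z in ((-.055,.02),(.02,.02),(.09,.011)):
    u=proj(c,o+d*x+[0,0,z]); print(u.round(0)); cv2.circle(im,tuple(int(k) for k in u),4,(0,255,0),1)
cv2.imwrite("pics/w1.png",im); print(s["position"],s["time_s"])
E
```

```text
time_s: 1.35
position: [0.5052, 0.1986, 0.1402]
tcp_rot: [-0.034, 0.999, -0.001, -0.001]
ft_force: [-0.3, 0.1, 0.1]
width: 0.47
[318. 182.]
[318. 273.]
[318. 339.]
[0.50492584 0.19965063 0.14047001] 1.4
```

View pics/w1.png

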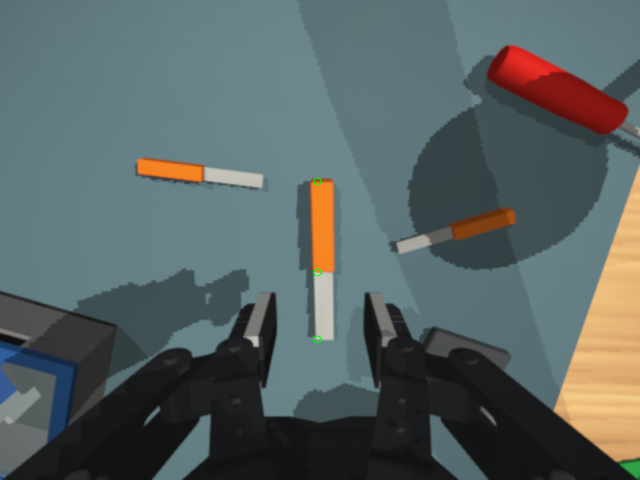

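The wrist view shows the blade at (321,181) to (325,339), with my predicted points within 2–6 px. It is the largest of the three. I'll shift slightly in +y and descend.

```bash
python3 -m crank '[[[0,0.2,4],[0,0,-1]],[[0,0.2,8],[0,0,-1]],[[0,0.2,11],[0,0,-1]],[[0,0.2,13],[0,0,-1]],[[0,0.2,13.6],[0,0,-1]],[[0,0.2,13.6],[0,0,-1]]]'
python3 -m crank '[[[0,0,0],[0,0,0]],[[0,0,0],[0,0,0]],[[0,0,0],[0,0,0]],[[0,0,0],[0,0,0]],[[0,0,0],[0,0,0]],[[0,0,0],[0,0,0]],[[0,0,0],[0,0,0]]]' 1 60
python3 -m crank '[[[0,0,-3],[0,0,0]],[[0,0,-6],[0,0,0]],[[0,0,-10],[0,0,0]],[[0,0,-10],[0,0,0]],[[0,0,-10],[0,0,0]]]'
python3 - <<'E'
from h import *
import cv2
im=eyes.read_camera("side")[:,:,::-1]; cs=cal("side"); s=telemetry.read_state(); print(s["position"],s["tcp_rot"])
t=eyes.read_camera("top")[:,:,::-1]; p=s["position"]
u,v=proj(cs,p).astype(int); print("side",u,v); u2,v2=proj(cal("top"),p).astype(int); print("top",u2,v2)
A=cv2.resize(im[v-70:v+30,u-80:u+20],(400,400)); B=cv2.resize(t[v2-60:v2+40,u2-50:u2+50],(400,400))
cv2.imwrite("pics/g1.png",np.hstack([A,B]))
E
```

```text
time_s: 1.9
position: [0.5027, 0.203, 0.0032]
tcp_rot: [-0.046, 0.999, -0.001, -0.002]
ft_force: [0.2, 0.1, 0.1]
width: 0.47
time_s: 2.48
position: [0.5036, 0.2038, 0.0048]
tcp_rot: [-0.046, 0.999, 0.0, -0.001]
ft_force: [-0.4, 0.3, 7.8]
width: 0.19
time_s: 2.9
position: [0.5058, 0.2043, 0.1075]
tcp_rot: [-0.046, 0.999, 0.001, 0.002]
ft_force: [0.1, 0.3, -1.0]
width: 0.193
[0.50445309 0.20373126 0.10588268] [-4.55913353e-02  9.98960032e-01  5.32481184e-04 -3.02915481e-05]
side 342 314
top 235 269
```

View pics/g1.png

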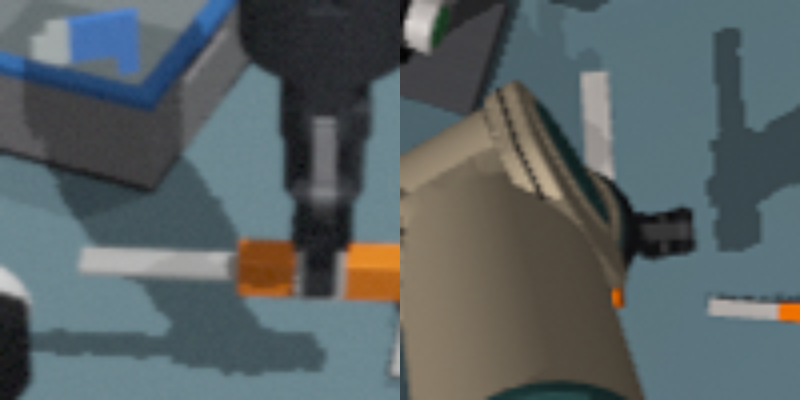

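```bash
python3 - <<'E'
from h import *
ct,cs=cal("top"),cal("side")
tip=tri(ct,(233.75-.4,227-.4),cs,(282-.4,309.3-.4)); print("tip",tip)
s=telemetry.read_state();p=np.array(s["position"]);Rm=R.from_quat(s["tcp_rot"]).as_matrix()
t=Rm.T@(tip-p);print("tip in tool",t, "yaw",np.degrees(np.arctan2(*(tip-p)[[1,0]])), "p",p)
print("tip err px",proj(ct,tip),proj(cs,tip))
for x in (.035,): 
    j=p+Rm@np.array([-x,0,t[2]]); print("junction proj side",proj(cs,j),"obs 320.4,310")
E
```

```text
tip [0.61142702 0.21099331 0.11246485]
tip in tool [-0.10808114 -0.00226265 -0.00796706] yaw 4.034930765770968 p [0.50357103 0.2033852  0.10476236]
tip err px [233.30078705 226.04982449] [282.35081166 309.0039586 ]
junction proj side [323.26151588 310.85546598] obs 320.4,310
```

```bash
python3 - <<'E'
from h import *
a=np.radians(-15.8); d=np.array([np.cos(a),np.sin(a),0]); C=np.array([.6652,-.077,0]); 
print(delta(C-d*(.075+.137)+[0,0,.10],Rt(-d,[0,0,-1])))
E
```

```text
([6.25, -21.79, 0.49], [-0.0, -0.1, 21.0])
```

```bash
python3 -m crank '[[[1.6,-3.5,0.4],[0,0,5]],[[3.2,-7,0.4],[0,0,10]],[[4.5,-11,0.4],[0,0,15]],[[6.2,-15,0.4],[0,0,21]],[[6.2,-18.5,0.4],[0,0,21]],[[6.2,-21.8,0.4],[0,0,21]],[[6.2,-21.8,0.4],[0,0,21]],[[6.2,-21.8,0.4],[0,0,21]]]'
python3 - <<'E'
from h import *
a=np.radians(-15.8); d=np.array([np.cos(a),np.sin(a),0]); C=np.array([.6652,-.077,0]); 
print(delta(C-d*(.075+.137)+[0,0,.042],Rt(-d,[0,0,-1])))
E
```

```text
time_s: 3.67
position: [0.4607, -0.0219, 0.0997]
tcp_rot: [0.14, 0.99, -0.001, -0.002]
ft_force: [0.2, 1.1, -0.5]
width: 0.193
([-0.01, 0.28, 5.77], [-0.1, -0.3, -0.3])
```

```bash
python3 -m crank '[[[0,0.3,2],[0,0,0]],[[0,0.3,4],[0,0,0]],[[0,0.3,5.8],[0,0,0]],[[0,0.3,5.8],[0,0,0]],[[0,0.3,5.8],[0,0,0]]]'
python3 - <<'E'
from h import *
import cv2
s=telemetry.read_state(); p=np.array(s["position"]);print(p,s["tcp_rot"]); Rm=R.from_quat(s["tcp_rot"]).as_matrix()
im=eyes.read_camera("side")[:,:,::-1]; cs=cal("side"); t=eyes.read_camera("top")[:,:,::-1]
a=np.radians(-15.8); d=np.array([np.cos(a),np.sin(a),0]); l=np.array([-d[1],d[0],0]); F=np.array([.6652,-.077,0])-d*.075
for nm,q in (("tip",p+Rm@[-.107,0,-.007]),("slotL_bot",F+l*.03+[0,0,.043]),("slotR_bot",F-l*.03+[0,0,.043]),("FL",F+l*.075+[0,0,.055])): print(nm,proj(cs,q).round(1))
A=cv2.resize(im[215:305,225:345],(800,600),interpolation=cv2.INTER_CUBIC); cv2.imwrite("pics/s2.png",A)
E
```

```text
time_s: 4.08
position: [0.46, -0.0176, 0.0407]
tcp_rot: [0.139, 0.99, -0.001, -0.004]
ft_force: [-0.0, 0.4, -0.3]
width: 0.195
[ 0.45996152 -0.01756746  0.04066387] [ 1.38603733e-01  9.90338433e-01 -7.39858318e-04 -4.27150687e-03]
tip [326.8 260.3]
slotL_bot [308.3 265.3]
slotR_bot [319.2 251.4]
FL [299.5 271.8]
```

View pics/s2.png

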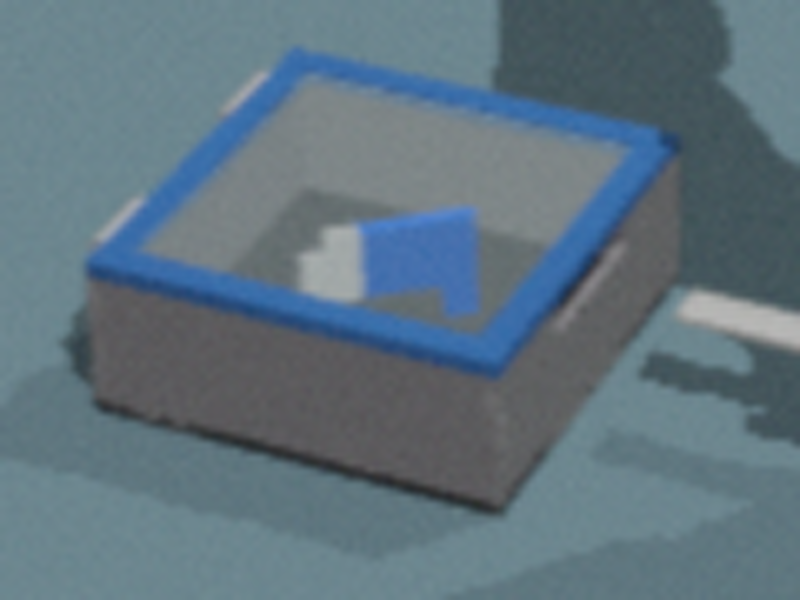

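The tip is at (327.0,260.5), against a predicted (326.8,260.3). The slot runs from (309,264) to (319,251), also where predicted. The notch and frosted end sit at the upper left of the plate, and the side facing us has no label, as expected. Inserting now.

```bash
python3 -m crank '[[[-1.5,0,-0.1],[0,0,0]],[[-3,0,-0.1],[0,0,0]],[[-4.2,0,-0.1],[0,0,0]],[[-5.2,0,-0.1],[0,0,0]],[[-5.2,0,-0.1],[0,0,0]],[[-5.2,0,-0.1],[0,0,0]]]'
python3 - <<'E'
from h import *
s=telemetry.read_state(); p=np.array(s["position"]);print(s["ft_force"]); Rm=R.from_quat(s["tcp_rot"]).as_matrix()
a=np.radians(-15.8); d=np.array([np.cos(a),np.sin(a),0]); H=np.array([.6652,-.077,0])+d*.075+[0,0,.055]
tip=p+Rm@[-.107,0,-.007]; top=tip+[0,0,.00125]; print("s",(H-tip)@d,"lat",(tip-H)@[-d[1],d[0],0],"gap",.055-top[2])
s0=(H-top)@d
for th in np.arange(.1,1.85,.1):
    # top-of-tip contact on lid underside
    q=H-d*s0*np.cos(th)+np.array([0,0,s0*np.sin(th)]); print(round(th,1),np.round(Rm.T@(q-top)*100,1).tolist())
E
```

```text
time_s: 4.68
position: [0.5118, -0.0323, 0.0436]
tcp_rot: [0.139, 0.99, -0.0, -0.002]
ft_force: [-0.6, -0.3, -0.8]
width: 0.197
[-0.57396511 -0.28594568 -0.79741868]
s 0.12780877499702126 lat 0.0009314822405877801 gap 0.0034713913233102092
0.1 [-0.1, -0.1, -1.6]
0.2 [-0.2, -0.1, -2.9]
0.3 [-0.6, -0.1, -4.1]
0.4 [-1.0, -0.1, -5.3]
0.5 [-1.5, -0.1, -6.5]
0.6 [-2.2, -0.1, -7.6]
0.7 [-3.0, -0.1, -8.6]
0.8 [-3.8, -0.1, -9.5]
0.9 [-4.8, -0.1, -10.4]
1.0 [-5.8, -0.1, -11.1]
1.1 [-6.9, -0.1, -11.8]
1.2 [-8.1, -0.1, -12.3]
1.3 [-9.3, -0.1, -12.7]
1.4 [-10.6, -0.1, -13.0]
1.5 [-11.8, -0.1, -13.1]
1.6 [-13.1, -0.1, -13.2]
1.7 [-14.4, -0.1, -13.1]
1.8 [-15.6, -0.1, -12.8]
```

```bash
python3 -m crank '[[[0,0,-0.6],[0,0,0]],[[-0.1,0,-1.2],[0,0,0]],[[-0.1,0,-1.8],[0,0,0]],[[-0.2,0,-2.4],[0,0,0]],[[-0.2,0,-2.9],[0,0,0]],[[-0.4,0,-3.5],[0,0,0]],[[-0.6,0,-4.1],[0,0,0]],[[-0.8,0,-4.7],[0,0,0]],[[-1,0,-5.3],[0,0,0]],[[-1,0,-5.3],[0,0,0]]]'
python3 - <<'E'
from h import *
import cv2
s=telemetry.read_state(); p=np.array(s["position"]);Rm=R.from_quat(s["tcp_rot"]).as_matrix()
a=np.radians(-15.8); d=np.array([np.cos(a),np.sin(a),0]); H=np.array([.6652,-.077,0])+d*.075+[0,0,.055]
im=eyes.read_camera("side")[:,:,::-1]
A=cv2.resize(im[185:305,215:375],(800,600),interpolation=cv2.INTER_CUBIC); cv2.imwrite("pics/s3.png",A)
top=p+Rm@[-.107,0,-.00825]; r=top-H; print("s",np.hypot(r@d,r[2]),"th",np.arctan2(r[2],-r@d), s["ft_force"],s["tcp_rot"])
E
```

```text
time_s: 5.52
position: [0.523, -0.0352, 0.0979]
tcp_rot: [0.139, 0.99, -0.0, -0.0]
ft_force: [-0.5, 0.1, -0.6]
width: 0.192
s 0.12690863518473813 th 0.4145662134989246 [-0.52274006  0.14596204 -0.5949602 ] [ 1.39221724e-01  9.90261130e-01 -3.03291340e-04 -3.37059713e-04]
```

View pics/s3.png

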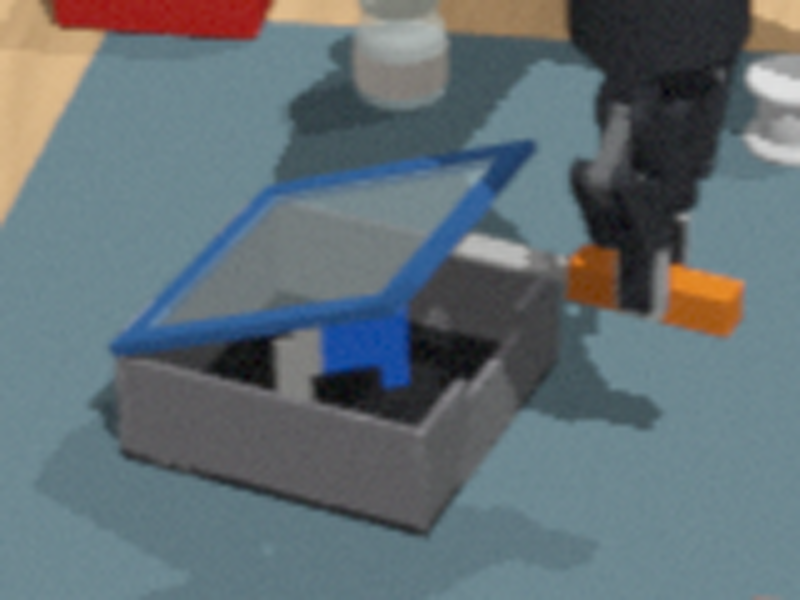

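The lid is at about 0.4 rad, resting on the blade, with the fingers well clear. I'll continue the arc.

```bash
python3 -m crank '[[[-0.5,0,-1.2],[0,0,0]],[[-1.2,0,-2.3],[0,0,0]],[[-2,0,-3.3],[0,0,0]],[[-2.8,0,-4.2],[0,0,0]],[[-3.8,0,-5.1],[0,0,0]],[[-4.8,0,-5.8],[0,0,0]],[[-5.9,0,-6.5],[0,0,0]],[[-7.1,0,-7],[0,0,0]],[[-8.3,0,-7.4],[0,0,0]],[[-8.3,0,-7.4],[0,0,0]]]'
python3 -m crank '[[[-1.3,0,-0.2],[0,0,0]],[[-2.5,0,-0.3],[0,0,0]],[[-3.8,0,-0.4],[0,0,0]],[[-5.1,0,-0.3],[0,0,0]],[[-6,0,-0.1],[0,0,0]],[[-6,0,-0.1],[0,0,0]],[[-6,0,-0.1],[0,0,0]],[[-3,0,0],[0,0,0]],[[0,0,0],[0,0,0]],[[4,0,0],[0,0,0]]]'
python3 - <<'E'
from h import *
import cv2
im=eyes.read_camera("side")[:,:,::-1]
A=cv2.resize(im[125:305,195:435],(640,480),interpolation=cv2.INTER_CUBIC)
cv2.imwrite("pics/s4.png",A)
a=np.radians(5); print(delta([.505,.204,.1],Rt([-np.cos(a),-np.sin(a),0],[0,0,-1])))
E
```

```text
time_s: 6.4
position: [0.6055, -0.0588, 0.172]
tcp_rot: [0.14, 0.99, -0.0, 0.002]
ft_force: [1.0, -0.4, -0.8]
width: 0.189
time_s: 7.23
position: [0.5664, -0.0477, 0.1716]
tcp_rot: [0.14, 0.99, -0.0, 0.002]
ft_force: [0.8, 0.7, -0.4]
width: 0.191
([11.13, 22.66, 7.04], [-0.0, -0.9, -20.9])
```

View pics/s4.png

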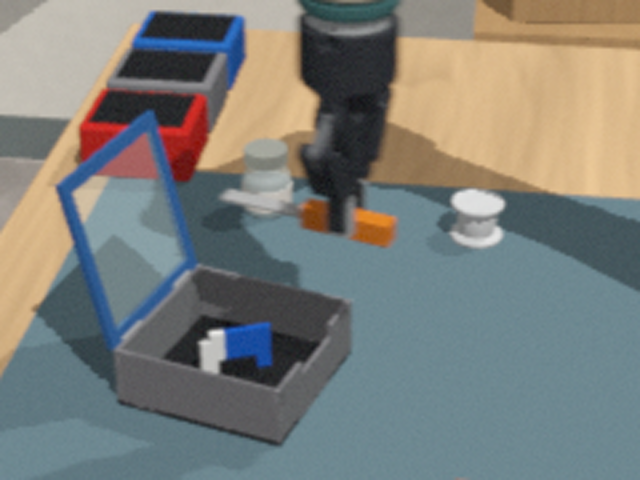

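The lid stands past upright and stays there. Now I'll take the blade back to its original spot.

```bash
python3 -m crank '[[[3,3.5,1],[0,0,-5]],[[6,7,2],[0,0,-10]],[[9,10.5,3],[0,0,-15]],[[11.1,14,4],[0,0,-20.9]],[[11.1,17.5,5.5],[0,0,-20.9]],[[11.1,20.5,7],[0,0,-20.9]],[[11.1,22.7,7],[0,0,-20.9]],[[11.1,22.7,7],[0,0,-20.9]],[[11.1,22.7,7],[0,0,-20.9]]]'
python3 - <<'E'
from h import *
a=np.radians(5); print(delta([.505,.204,.006],Rt([-np.cos(a),-np.sin(a),0],[0,0,-1])), telemetry.read_state()["ft_force"])
E
```

```text
time_s: 8.03
position: [0.5043, 0.207, 0.1001]
tcp_rot: [-0.046, 0.999, 0.001, -0.008]
ft_force: [-0.4, -0.7, -0.1]
width: 0.197
([-0.2, -0.33, 9.4], [0.2, -1.0, 0.3]) [-0.35613603 -0.68091214 -0.12875485]
```

```bash
python3 -m crank '[[[-0.1,-0.2,3],[0,-0.5,0]],[[-0.2,-0.3,6],[0,-1,0]],[[-0.2,-0.3,8],[0,-1,0]],[[-0.2,-0.3,9],[0,-1,0]],[[-0.2,-0.3,9.4],[0,-1,0]],[[-0.2,-0.3,9.5],[0,-1,0]],[[-0.2,-0.3,9.5],[0,-1,0]]]'
python3 -m crank '[[[0,0,0],[0,0,0]],[[0,0,0],[0,0,0]],[[0,0,0],[0,0,0]],[[0,0,0],[0,0,0]],[[0,0,0],[0,0,0]]]' 4
python3 -m crank '[[[0,0,-3],[0,0,0]],[[0,0,-7],[0,0,0]],[[0,0,-11],[0,0,0]],[[0,0,-15],[0,0,0]],[[0,0,-18],[0,0,0]],[[0,0,-18],[0,0,0]],[[0,0,-18],[0,0,0]]]'
python3 - <<'E'
from h import *
# plate: refine centre; tool y along plate +y, yaw -67.2
b=np.radians(22.8); nx=np.array([np.cos(b),np.sin(b),0]); y=np.array([np.sin(b),-np.cos(b),0])
P=(np.array([.6908,-.0666,0])+[.6382,-.0887,0])/2
z=np.array([0,0,-1]); x=np.cross(y,z); print("y",y,"tool x",x)
print(delta(P+[0,0,.19],Rt(x,z)))
E
```

```text
time_s: 8.62
position: [0.5056, 0.2041, 0.0059]
tcp_rot: [-0.046, 0.999, 0.002, 0.001]
ft_force: [0.1, 0.4, -0.6]
width: 0.194
time_s: 9.03
position: [0.5058, 0.2042, 0.0063]
tcp_rot: [-0.046, 0.999, 0.002, 0.001]
ft_force: [0.5, -0.7, 0.3]
width: 0.468
time_s: 9.62
position: [0.5065, 0.2039, 0.1883]
tcp_rot: [-0.045, 0.999, 0.003, 0.003]
ft_force: [0.4, -0.5, -0.7]
width: 0.473
y [ 0.38751559 -0.92186315  0.        ] tool x [0.92186315 0.38751559 0.        ]
([-13.18, -29.47, -0.23], [0.6, -0.3, 162.4])
```

```bash
python3 -m crank '[[[-2,-3.5,-0.2],[0,0,7.1]],[[-4,-7,-0.2],[0,0,14]],[[-6,-11,-0.2],[0,0,21]],[[-8,-14,-0.2],[0,0,28]],[[-9,-18,-0.2],[0,0,35]],[[-10,-22,-0.2],[0,0,42]],[[-12,-26,-0.2],[0,0,49]],[[-13.2,-29.5,-0.2],[0,0,56]],[[-13.2,-29.5,-0.2],[0,0,63]],[[-13.2,-29.5,-0.2],[0,0,70]]]' 3
python3 - <<'E'
from h import *
s=telemetry.read_state(); Rm=R.from_quat(s["tcp_rot"]).as_matrix(); E=cal("wrist")[3]
print("cam in tool",Rm.T@(-E[:3,:3].T@E[:3,3]-s["position"]), "q",np.round(s["qpos"],2))
b=np.radians(22.8); z=np.array([0,0,-1]); y=np.array([np.sin(b),-np.cos(b),0]); print(delta([.6645,-.0777,.19],Rt(np.cross(y,z),z)))
E
```

```text
time_s: 10.45
position: [0.6639, -0.0826, 0.187]
tcp_rot: [0.541, 0.841, 0.002, 0.0]
ft_force: [0.2, 1.5, -0.7]
width: 0.351
cam in tool [ 0.08147279  0.00115691 -0.14307855] q [-0.02  0.71  0.18  1.51 -0.15  0.94  0.64]
([0.42, 0.26, -0.29], [0.1, -0.3, 91.7])
```

```bash
python3 -m crank '[[[0.4,0.3,-0.3],[0,0,7]],[[0.4,0.3,-0.3],[0,0,14]],[[0.4,0.3,-0.3],[0,0,21]],[[0.4,0.3,-0.3],[0,0,28]],[[0.4,0.3,-0.3],[0,0,35]],[[0.4,0.3,-0.3],[0,0,42]],[[0.4,0.3,-0.3],[0,0,49]],[[0.4,0.3,-0.3],[0,0,56]],[[0.4,0.3,-0.3],[0,0,63]],[[0.4,0.3,-0.3],[0,0,70]]]'
python3 -m crank '[[[0,0,0],[0,0,7]],[[0,0,0],[0,0,14]],[[0,0,0],[0,0,21.7]],[[0,0,0],[0,0,21.7]],[[0,0,0],[0,0,21.7]]]'
python3 - <<'E'
from h import *
import cv2
c=cal("wrist"); im=eyes.read_camera("wrist")[:,:,::-1].copy(); s=telemetry.read_state()
for q in ((.6908,-.0666,.049),(.6382,-.0887,.049)):
    u=proj(c,q); print(u.round(1)); cv2.circle(im,tuple(int(k) for k in u),5,(0,255,0),1)
cv2.imwrite("pics/w2.png",im); print(np.round(s["position"],4),np.round(s["qpos"],2))
t=eyes.read_camera("top")[:,:,::-1]; cv2.imwrite("pics/t2.png",cv2.resize(t[200:320,150:310],(640,480)))
b=np.radians(22.8); z=np.array([0,0,-1]); y=np.array([np.sin(b),-np.cos(b),0]); print(delta([.6645,-.0777,.19],Rt(np.cross(y,z),z)))
E
```

```text
time_s: 11.28
position: [0.6637, -0.0776, 0.1877]
tcp_rot: [0.927, 0.376, 0.0, -0.001]
ft_force: [0.6, -0.3, -1.0]
width: 0.353
time_s: 11.7
position: [0.6627, -0.0774, 0.1859]
tcp_rot: [0.981, 0.196, -0.002, -0.001]
ft_force: [-0.4, -0.8, 0.5]
width: 0.353
[322.6 191.3]
[322.5 256.7]
[ 0.663  -0.0775  0.1863] [-0.26  0.78  0.62  1.52 -0.51  1.01 -0.68]
([0.12, 0.06, -0.33], [-0.2, 0.1, -0.2])
```

View pics/w2.png

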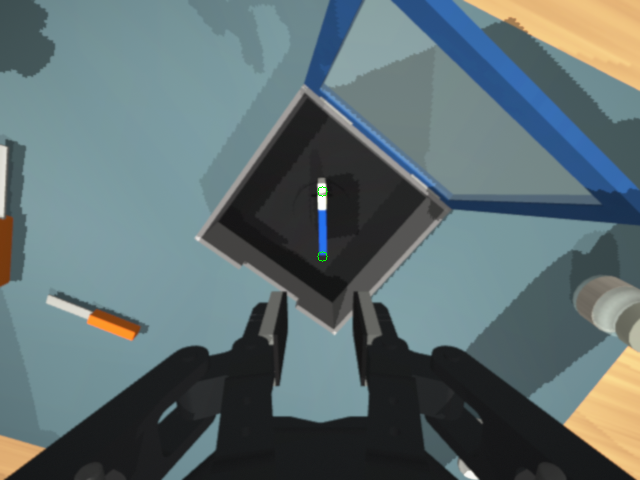

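View pics/t2.png

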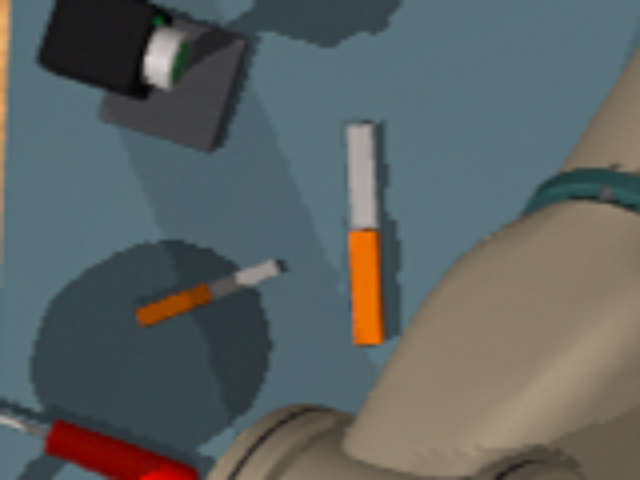

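The plate lies between the pads in the wrist view, frosted/notch end at (322,180) and plain end at (322,257). The blade lies flat near the bench camera. I'll descend and grip.

```bash
python3 -m crank '[[[0.1,0,3.5],[0,0,0]],[[0.1,0,7],[0,0,0]],[[0.1,0,10],[0,0,0]],[[0.1,0,12.5],[0,0,0]],[[0.1,0,14.5],[0,0,0]],[[0.1,0,15.4],[0,0,0]],[[0.1,0,15.8],[0,0,0]],[[0.1,0,15.8],[0,0,0]],[[0.1,0,15.8],[0,0,0]]]'
python3 -m crank '[[[0,0,0],[0,0,0]],[[0,0,0],[0,0,0]],[[0,0,0],[0,0,0]],[[0,0,0],[0,0,0]],[[0,0,0],[0,0,0]],[[0,0,0],[0,0,0]],[[0,0,0],[0,0,0]]]' 0 60
python3 -m crank '[[[0,0,-1],[0,0,0]],[[0,0,-2],[0,0,0]],[[0,0,-4],[0,0,0]],[[0,0,-7],[0,0,0]],[[0,0,-10],[0,0,0]],[[0,0,-13],[0,0,0]],[[0,0,-16],[0,0,0]],[[0,0,-18],[0,0,0]],[[0,0,-18],[0,0,0]],[[0,0,-18],[0,0,0]]]'
python3 - <<'E'
from h import *
s=telemetry.read_state(); print(s["position"],s["qpos"])
E
```

```text
time_s: 12.55
position: [0.6645, -0.0772, 0.0299]
tcp_rot: [0.981, 0.196, -0.0, -0.001]
ft_force: [0.7, -1.1, -0.0]
width: 0.351
time_s: 13.13
position: [0.6658, -0.0776, 0.0317]
tcp_rot: [0.981, 0.196, 0.001, -0.001]
ft_force: [-0.4, 0.1, 7.3]
width: 0.051
time_s: 13.97
position: [0.666, -0.0779, 0.214]
tcp_rot: [0.981, 0.196, 0.003, -0.0]
ft_force: [-0.3, 0.0, -1.7]
width: 0.054
[ 0.66603784 -0.0778908   0.21397854] [-0.26820558  0.75353164  0.63823137  1.48951293 -0.49075024  1.05638915
 -0.69277019]
```

```bash
cat > fin.py <<'E'
from h import *
def goal(t=42,dist=.15,h=.16,side=0):
    f=np.array([.963,-.27,0]);f/=np.linalg.norm(f); l=np.array([.27,.963,0]);l/=np.linalg.norm(l); up=np.array([0,0,1.])
    P=np.array([.632,.294,h])-l*dist+f*side; e=np.radians(90-t)
    y=np.cos(e)*f+np.sin(e)*up; z=-np.cos(e)*up+np.sin(e)*f
    return P,np.column_stack([np.cross(y,z),y,z])
E
python3 - <<'E'
from fin import *
P,G=goal(); print(P,delta(P+[0,0,.02],G)); P,G2=goal(90); print(delta(P+[0,0,.05],G2))
E
```

```text
[0.59150545 0.14956942 0.16      ] ([1.87, -23.86, 3.4], [-44.5, 21.3, -48.7])
([1.88, -23.86, 0.4], [0.2, -0.3, -51.7])
```

```bash
python3 -m crank '[[[0.2,-2.5,0],[0,0,-5]],[[0.4,-5,0],[0,0,-11]],[[0.6,-8,0],[0,0,-18]],[[0.9,-11,0],[0,0,-25]],[[1.2,-14,0],[0,0,-31]],[[1.5,-17,0],[0,0,-37]],[[1.8,-20,0],[0,0,-44]],[[1.9,-22,0],[0,0,-51.7]],[[1.9,-23.9,0.4],[0,0,-51.7]],[[1.9,-23.9,0.4],[0,0,-51.7]]]'
python3 - <<'E'
from fin import *
P,G=goal(); print(delta(P,G)); print(telemetry.read_state()["qpos"])
E
```

```text
time_s: 14.8
position: [0.588, 0.1558, 0.2079]
tcp_rot: [0.795, 0.607, 0.001, -0.002]
ft_force: [-0.6, 0.9, -0.9]
width: 0.047
([-0.53, 0.51, 4.79], [-48.1, -0.4, 0.3])
[-0.55450815  0.62470491  0.41139272  1.67389544 -0.30785369  0.90647726
 -0.2866856 ]
```

```bash
python3 -m crank '[[[-0.5,0.5,0.5],[-6,0,0]],[[-0.5,0.5,1],[-12,0,0]],[[-0.5,0.5,1.5],[-18,0,0]],[[-0.5,0.5,2],[-24,0,0]],[[-0.5,0.5,2.5],[-30,0,0]],[[-0.5,0.5,3],[-36,0,0]],[[-0.5,0.5,3.5],[-42,0,0]],[[-0.5,0.5,4],[-48,0,0]],[[-0.5,0.5,4.5],[-48,0,0]],[[-0.5,0.5,4.8],[-48,0,0]]]'
python3 - <<'E'
from fin import *
P,G=goal(); print(delta(P,G)); print(telemetry.read_state()["qpos"])
E
```

```text
time_s: 15.63
position: [0.6045, 0.1758, 0.1987]
tcp_rot: [0.76, 0.562, 0.161, 0.283]
ft_force: [0.0, -0.3, -1.1]
width: 0.052
([-2.61, -2.82, 2.97], [-10.3, 5.0, 0.8])
[-1.27810812  0.85758703  1.09570037  2.08822454 -1.09617887  0.23326096
  0.1942027 ]
```

The arm ran into the q5 and q6 limits. I'll fit a quick kinematic model from the logged poses and look for a goal that is reachable within tolerance.

```bash
cat > fk.py <<'E'
from fin import *
from scipy.optimize import least_squares
import itertools
s=telemetry.read_state()
D=[([-1.266,.629,.038,1.518,-.027,.996,-.02],[.2355,.6055,.2305],[.184,.983,-.001,0]),
([-.02,.71,.18,1.51,-.15,.94,.64],[.6639,-.0826,.187],[.541,.841,.002,0]),
([-.26,.78,.62,1.52,-.51,1.01,-.68],[.663,-.0775,.1863],[.981,.196,-.002,-.001]),
([-.2682,.7535,.6382,1.4895,-.4908,1.0564,-.6928],[.666,-.0779,.214],[.981,.196,.003,0]),
([-.5545,.6247,.4114,1.6739,-.3079,.9065,-.2867],[.588,.1558,.2079],[.795,.607,.001,-.002]),
([-1.2781,.8576,1.0957,2.0882,-1.0962,.2333,.1942],[.6045,.1758,.1987],[.76,.562,.161,.283])]
sg=None
def fk(q,k,sg):
    h,a,b,L,e,g=k; Rm=np.eye(3); p=np.zeros(3)
    for i,(ax,t) in enumerate((("z",(0,0,h)),("y",(0,0,a)),("z",(e,0,0)),("y",(-e,0,b)),("z",(0,0,0)),("y",(g,0,L)),("z",(0,0,0)))):
        Rm=Rm@R.from_euler(ax,sg[i]*q[i]).as_matrix(); p=p+Rm@np.array(t)
    return p,Rm
def res(k,sg,R0=None):
    r=[];M=[]
    for q,p,o in D:
        pp,Rm=fk(q,k,sg); r.append(pp-p); M.append(Rm.T@R.from_quat(o).as_matrix())
    m=R.from_matrix(M); mm=m.mean(); return np.concatenate(r+list((mm.inv()*m).as_rotvec()*.3))
best=min(((least_squares(res,[.35,.42,.45,.3,0,0],args=((a,1,b,c,d,1,f),)),(a,1,b,c,d,1,f)) for a,b,c,d,f in itertools.product((1,-1),repeat=5)),key=lambda x:x[0].cost)
k,sg=best[0].x,best[1]
R0=R.from_matrix([fk(q,k,sg)[1].T@R.from_quat(o).as_matrix() for q,p,o in D]).mean().as_matrix()
lo=np.array([-3.06,-.37,-1.25,.18,-1.1,.23,-2.94])+.06; hi=np.array([3.06,2.12,1.32,2.47,4.24,1.98,2.94])-.06
E
python3 - <<'E'
from fk import *
print(k.round(3),sg,"rms",np.sqrt(np.mean(best[0].fun**2)),np.abs(best[0].fun).max(), R0.round(2).tolist())
R_=R.from_quat(s["tcp_rot"]).as_matrix(); print("label angle now",np.arccos(R_[2,1]))
q0=np.array(s["qpos"])
def ik(P,G,q0):
    f=lambda q:(lambda p,Rm:np.concatenate([(p-P)*5,R.from_matrix(G.T@Rm@R0).as_rotvec(),.002*(q-q0)]))(*fk(q,k,sg))
    return least_squares(f,np.clip(q0,lo+1e-3,hi-1e-3),bounds=(lo,hi))
qs=[np.clip(q0,lo+.01,hi-.01),np.array(D[4][0])]
for t,dist,h,side in itertools.product((40,45),(.15,.18),(.12,.16,.2),(0,.04)):
    P,G=goal(t,dist,h,side); r=min((ik(P,G,q) for q in qs),key=lambda r:r.cost); print(t,dist,h,side,"err",np.abs(r.fun[:3]/5).max().round(3),np.abs(r.fun[3:6]).max().round(3),r.x.round(2))
E
```

```text
[ 0.319  0.454  0.346  0.279  0.054 -0.024] (-1, 1, -1, 1, -1, 1, -1) rms 0.006511050016716228 0.024246540996313043 [[-0.0, -1.0, -0.0], [1.0, -0.0, -0.0], [0.0, -0.0, 1.0]]
label angle now 0.912485148431209
40 0.15 0.12 0 err 0.0 0.0 [-0.08  0.72 -0.48  2.28  2.18  0.97 -2.7 ]
40 0.15 0.12 0.04 err 0.0 0.0 [-0.03  0.75 -0.48  2.19  2.19  0.92 -2.62]
40 0.15 0.16 0 err 0.0 0.0 [-0.12  0.61 -0.42  2.28  2.11  0.87 -2.65]
40 0.15 0.16 0.04 err 0.0 0.0 [-0.07  0.64 -0.42  2.19  2.12  0.83 -2.58]
40 0.15 0.2 0 err 0.0 0.0 [-0.2   0.5  -0.32  2.27  2.04  0.75 -2.59]
40 0.15 0.2 0.04 err 0.0 0.0 [-0.14  0.54 -0.32  2.18  2.04  0.72 -2.52]
40 0.18 0.12 0 err 0.0 0.0 [ 0.04  0.72 -0.55  2.34  2.24  1.02 -2.7 ]
40 0.18 0.12 0.04 err 0.0 0.0 [ 0.08  0.75 -0.55  2.25  2.25  0.96 -2.62]
40 0.18 0.16 0 err 0.0 0.0 [-0.    0.61 -0.5   2.34  2.18  0.91 -2.66]
40 0.18 0.16 0.04 err 0.0 0.0 [ 0.05  0.64 -0.5   2.25  2.18  0.86 -2.58]
40 0.18 0.2 0 err 0.0 0.0 [-0.08  0.49 -0.4   2.33  2.11  0.78 -2.61]
40 0.18 0.2 0.04 err 0.0 0.0 [-0.02  0.53 -0.41  2.24  2.11  0.74 -2.53]
45 0.15 0.12 0 err 0.012 0.209 [-1.26  1.03  1.08  2.04 -1.04  0.29  0.02]
45 0.15 0.12 0.04 err 0.0 0.0 [-0.02  0.72 -0.46  2.15  2.1   0.79 -2.53]
45 0.15 0.16 0 err 0.0 0.0 [-0.13  0.58 -0.38  2.24  2.02  0.73 -2.55]
45 0.15 0.16 0.04 err 0.0 0.0 [-0.09  0.61 -0.36  2.15  2.02  0.68 -2.47]
45 0.15 0.2 0 err 0.0 0.0 [-0.24  0.48 -0.23  2.23  1.93  0.61 -2.47]
45 0.15 0.2 0.04 err 0.0 0.0 [-0.2   0.52 -0.21  2.14  1.91  0.56 -2.39]
45 0.18 0.12 0 err 0.0 0.0 [ 0.06  0.69 -0.56  2.3   2.16  0.89 -2.61]
45 0.18 0.12 0.04 err 0.0 0.0 [ 0.09  0.72 -0.54  2.21  2.16  0.83 -2.53]
45 0.18 0.16 0 err 0.0 0.0 [ 0.    0.58 -0.47  2.3   2.09  0.77 -2.56]
45 0.18 0.16 0.04 err 0.0 0.0 [ 0.03  0.61 -0.46  2.2   2.08  0.72 -2.48]
45 0.18 0.2 0 err 0.0 0.0 [-0.1   0.46 -0.33  2.28  2.    0.63 -2.5 ]
45 0.18 0.2 0.04 err 0.0 0.0 [-0.06  0.51 -0.32  2.19  1.99  0.59 -2.42]
```

```bash
cat > rel.py <<'E'
from fk import *
from scipy.optimize import minimize
q0=np.clip(np.array(s["qpos"]),lo+.005,hi-.005)
f_=np.array([.963,-.27,0]); l_=np.array([.27,.963,0]); Ln=np.array([.632,.294,.16])
# correct model bias at present pose
p,Rm=fk(s["qpos"],k,sg); dp=np.array(s["position"])-p
def vals(q):
    p,Rm=fk(q,k,sg); Rm=Rm@R0; r=p+dp-Ln; w=Ln-(p+dp)
    return dict(dist=-r@l_,side=r@f_,h=r[2]+.16,lab=np.arccos(np.clip(Rm[2,1],-1,1)),point=np.arccos(np.clip(Rm[:,0]@w/np.linalg.norm(w),-1,1)))
def cost(q):
    v=vals(q); o=lambda x,a,b:max(a-x,0,x-b)
    return v["lab"]+.5*o(v["point"],0,.2)*3+40*(o(v["dist"],.13,.17)+o(v["side"],-.035,.035)+o(v["h"],.12,.20))
r=min((minimize(cost,q,method="SLSQP",bounds=list(zip(lo,hi))) if 0 else minimize(cost,q,method="Powell",bounds=list(zip(lo,hi)),options=dict(maxiter=200)) for q in (q0,np.clip(np.array(D[4][0]),lo,hi))),key=lambda r:r.fun)
print("now",{a:round(float(b),3) for a,b in vals(s["qpos"]).items()})
print("relaxed",r.fun,{a:round(float(b),3) for a,b in vals(r.x).items()},r.x.round(2))
E
python3 rel.py
python3 - <<'E'
from fk import *
qA=np.array(s["qpos"]); qB=np.array([-.13,.58,-.38,2.24,2.02,.73,-2.55]); 
for w in np.linspace(0,1,9):
    p,Rm=fk(qA+(qB-qA)*w,k,sg); print(round(w,2),p.round(3),(Rm@R0)[:,2].round(2))
E
```

```text
now {'dist': 0.121, 'side': 0.005, 'h': 0.199, 'lab': 0.911, 'point': 0.253}
relaxed 0.9785834556411295 {'dist': 0.134, 'side': 0.003, 'h': 0.198, 'lab': 0.979, 'point': 0.2} [-1.25  0.83  1.1   2.09 -1.04  0.29  0.19]
0.0 [0.603 0.171 0.198] [ 0.56 -0.25 -0.79]
0.12 [0.56  0.151 0.13 ] [ 0.36 -0.28 -0.89]
0.25 [0.515 0.13  0.088] [ 0.18 -0.33 -0.93]
0.38 [0.48  0.11  0.068] [ 0.07 -0.39 -0.92]
0.5 [0.465 0.092 0.064] [ 0.05 -0.45 -0.89]
0.62 [0.474 0.082 0.07 ] [ 0.12 -0.48 -0.87]
0.75 [0.503 0.085 0.086] [ 0.27 -0.46 -0.84]
0.88 [0.547 0.108 0.114] [ 0.48 -0.37 -0.8 ]
1.0 [0.592 0.152 0.161] [ 0.68 -0.19 -0.71]
```

```bash
cat > plan.py <<'E'
from fk import *
import sys
def step(q,P,G):
    f=lambda x:(lambda p,Rm:np.concatenate([(p-P)*10,2*R.from_matrix(G.T@Rm@R0).as_rotvec(),.03*(x-q)]))(*fk(x,k,sg))
    return least_squares(f,np.clip(q,lo-.05,hi+.05),bounds=(lo-.056,hi+.056)).x
def plan(ws,via,n=20,qB=[-.13,.58,-.38,2.24,2.02,.73,-2.55],t=45):
    "orientations of joint interpolation, position held near via; print rows"
    qA=np.array(s["qpos"]);qB=np.array(qB);pA,RA=fk(qA,k,sg);RA=RA@R0;p0=np.array(s["position"]);Rn=R.from_quat(s["tcp_rot"]).as_matrix();dp=p0-pA
    Pf,Gf=goal(t); q=qA
    for i in range(1,n+1):
        w=i/n; G=fk(qA+(qB-qA)*w,k,sg)[1]@R0
        a=min(1,w/.3); b=max(0,(w-.7)/.3); P=(1-b)*((1-a)*p0+a*np.array(via))+b*Pf
        G=R.from_matrix(G)*R.from_rotvec(w*R.from_matrix(fk(qB,k,sg)[1].dot(R0).T@Gf).as_rotvec()); G=G.as_matrix()
        q=step(q,P-dp,G); pc=P+G@[.08,0,-.14]
        e=np.linalg.norm(fk(q,k,sg)[0]+dp-P)
        print(i,np.round(Rn.T@(P-p0)*100,1).tolist(),np.round(R.from_matrix(Rn.T@G).as_rotvec(degrees=True),0).tolist(),"q",q.round(2),"e",e.round(3),"cam",pc.round(2))
E
python3 -c "
from plan import *
plan(None,[.56,.12,.21])"
```

```text
1 [-1.1, -0.3, -0.3] [5.0, -2.0, -0.0] q [-1.28  0.89  1.18  2.05 -1.    0.4   0.12] e 0.0 cam [0.56 0.28 0.31]
2 [-2.3, -0.5, -0.7] [10.0, -4.0, -0.0] q [-1.27  0.91  1.23  2.01 -0.91  0.54  0.06] e 0.0 cam [0.56 0.27 0.31]
3 [-3.4, -0.8, -1.0] [14.0, -6.0, -0.0] q [-1.25  0.92  1.25  1.97 -0.84  0.66  0.02] e 0.0 cam [0.57 0.26 0.32]
4 [-4.5, -1.0, -1.3] [18.0, -8.0, -1.0] q [-1.23  0.93  1.27  1.94 -0.79  0.76 -0.  ] e 0.0 cam [0.57 0.25 0.32]
5 [-5.6, -1.3, -1.7] [21.0, -11.0, -1.0] q [-1.21  0.94  1.29  1.9  -0.74  0.85 -0.02] e 0.0 cam [0.57 0.25 0.32]
6 [-6.8, -1.5, -2.0] [24.0, -13.0, -2.0] q [-1.19  0.95  1.3   1.88 -0.7   0.91 -0.03] e 0.0 cam [0.57 0.24 0.32]
7 [-6.8, -1.5, -2.0] [26.0, -15.0, -3.0] q [-1.18  0.98  1.3   1.84 -0.66  0.97 -0.06] e 0.0 cam [0.58 0.24 0.31]
8 [-6.8, -1.5, -2.0] [27.0, -17.0, -4.0] q [-1.17  1.    1.3   1.8  -0.64  1.02 -0.07] e 0.0 cam [0.58 0.25 0.31]
9 [-6.8, -1.5, -2.0] [27.0, -18.0, -5.0] q [-1.17  1.01  1.3   1.79 -0.62  1.04 -0.08] e 0.0 cam [0.58 0.25 0.31]
10 [-6.8, -1.5, -2.0] [26.0, -19.0, -5.0] q [-1.18  1.03  1.31  1.78 -0.6   1.0
[... 477 characters left out ...]
m [0.56 0.26 0.3 ]
15 [-6.1, -1.8, -1.2] [13.0, -16.0, -7.0] q [-1.29  1.01  1.3   1.97 -0.66  0.69 -0.08] e 0.0 cam [0.55 0.26 0.29]
16 [-5.4, -2.0, -0.3] [9.0, -13.0, -6.0] q [-1.31  0.99  1.26  2.03 -0.72  0.56 -0.05] e 0.0 cam [0.55 0.26 0.28]
17 [-4.7, -2.2, 0.5] [5.0, -10.0, -5.0] q [-1.3   0.95  1.19  2.09 -0.8   0.39 -0.01] e 0.0 cam [0.54 0.26 0.28]
18 [-4.0, -2.4, 1.3] [1.0, -6.0, -3.0] q [-1.29  0.91  1.12  2.15 -1.07  0.23  0.22] e 0.0 cam [0.53 0.26 0.27]
19 [-3.3, -2.6, 2.1] [-3.0, -1.0, -2.0] q [-1.28  0.92  1.11  2.13 -1.1   0.23  0.19] e 0.007 cam [0.53 0.26 0.27]
20 [-2.6, -2.8, 3.0] [-7.0, 5.0, 1.0] q [-1.27  0.92  1.09  2.1  -1.1   0.23  0.15] e 0.014 cam [0.52 0.25 0.26]
```

```bash
cat > plan2.py <<'E'
from plan import *
def track(qA,qB,lift,n,dp,show=False,lim=None):
    qA=np.array(qA);qB=np.array(qB);q=qA.copy();p0=np.array(s["position"]);Rn=R.from_quat(s["tcp_rot"]).as_matrix()
    for i in range(1,n+1):
        w=i/n; p,G=fk(qA+(qB-qA)*w,k,sg);G=G@R0; P=p+np.array([0,0,lift*np.sin(np.pi*w)]); q=step(q,P,G)
        if show and (lim is None or i<=lim): 
            PP=P+dp; print(i,np.round(Rn.T@(PP-p0)*100,1).tolist(),np.round(R.from_matrix(Rn.T@G).as_rotvec(degrees=True),0).tolist(),"q",q.round(2),"P",PP.round(2),"plate corner z",min((PP+G@[sx*.03,0,c])[2] for sx in (1,-1) for c in (-.02,.02)).round(3),"cam",(PP+G@[.08,0,-.14]).round(2))
    return q,np.linalg.norm(fk(q,k,sg)[0]-P)
E
python3 - <<'E'
from plan2 import *
qB=[-.13,.58,-.38,2.24,2.02,.73,-2.55]; dn=D[4][0]
for nm,qA in (("cur",s["qpos"]),("down",dn),("down-q3=-.4",None)):
    if qA is None:
        P,G=fk(dn,k,sg); q3=least_squares(lambda x:np.concatenate([10*(fk(x,k,sg)[0]-P),3*R.from_matrix(G.T@fk(x,k,sg)[1]).as_rotvec(),[.3*(x[2]+.4)]]),np.array(dn),bounds=(lo,hi)).x; qA=q3; print(qA.round(2))
    for lift in (0,.05,.1): q,e=track(qA,qB,lift,25,0); print(nm,lift,q.round(2),e.round(3))
E
```

```text
cur 0 [-1.27  0.93  1.09  2.09 -1.1   0.23  0.14] 0.013
cur 0.05 [-1.27  0.93  1.09  2.09 -1.1   0.23  0.14] 0.013
cur 0.1 [-1.27  0.93  1.09  2.09 -1.1   0.23  0.14] 0.013
down 0 [-0.7   0.58  0.33  2.22  2.2   0.4  -2.88] 0.0
down 0.05 [-0.7   0.57  0.33  2.22  2.2   0.4  -2.88] 0.0
down 0.1 [-0.69  0.57  0.32  2.22  2.19  0.4  -2.87] 0.0
[ 0.    0.62 -0.4   1.67  0.29  0.9  -0.77]
down-q3=-.4 0 [-0.51  0.55  0.1   2.23  2.11  0.5  -2.74] 0.0
down-q3=-.4 0.05 [-0.44  0.55  0.01  2.23  2.08  0.55 -2.69] 0.0
down-q3=-.4 0.1 [-0.38  0.55 -0.07  2.23  2.07  0.58 -2.66] 0.0
```

```bash
python3 - <<'E'
from h import *
print(delta([.585,.13,.21],R.from_quat([.795,.607,0,0]).as_matrix()))
E
```

```text
([-5.04, 0.15, -0.85], [37.7, 5.1, -1.7])
```

```bash
python3 -m crank '[[[-1,0,-0.2],[6,0.8,0]],[[-2,0,-0.4],[12,1.6,0]],[[-3,0,-0.6],[18,2.4,-1]],[[-4,0,-0.8],[24,3.2,-1]],[[-5,0,-0.8],[30,4,-1.5]],[[-5,0,-0.8],[37.7,5,-1.7]],[[-5,0,-0.8],[37.7,5,-1.7]],[[-5,0,-0.8],[37.7,5,-1.7]]]'
cat > p3.py <<'E'
from plan2 import *
import sys
qA=np.array(s["qpos"]); dp=np.array(s["position"])-fk(qA,k,sg)[0]; print("q now",qA.round(2),"model dp",dp.round(3), "t",s["time_s"])
P,G=goal(46,.15,.18,.02); f=lambda x:np.concatenate([10*(fk(x,k,sg)[0]+dp-P),3*R.from_matrix(G.T@fk(x,k,sg)[1]@R0).as_rotvec(),.01*(x-np.array([-.3,.55,-.1,2.2,2,.6,-2.4]))])
qB=least_squares(f,[-.13,.58,-.38,2.2,2.02,.7,-2.45],bounds=(lo,hi)).x; print("qB",qB.round(2))
n=int(sys.argv[1]); print(track(qA,qB,float(sys.argv[2]),n,dp,True))
E
python3 p3.py 26 .05
```

```text
time_s: 16.3
position: [0.5854, 0.1277, 0.2082]
tcp_rot: [0.796, 0.605, -0.001, 0.001]
ft_force: [-0.1, -0.4, -1.6]
width: 0.05
q now [-0.84  0.82  1.06  1.71 -0.79  1.1   0.19] model dp [-0.012  0.024 -0.002] t 16.3
qB [-0.23  0.53 -0.13  2.17  2.01  0.52 -2.5 ]
1 [-2.4, -0.9, 0.4] [2.0, -5.0, 3.0] q [-0.85  0.84  1.1   1.72 -0.74  1.13  0.14] P [0.57 0.11 0.2 ] plate corner z 0.182 cam [0.6  0.19 0.34]
2 [-4.7, -1.7, 0.6] [3.0, -9.0, 6.0] q [-0.87  0.87  1.13  1.73 -0.69  1.16  0.09] P [0.56 0.09 0.2 ] plate corner z 0.178 cam [0.6  0.18 0.33]
3 [-6.8, -2.3, 0.6] [3.0, -13.0, 8.0] q [-0.88  0.9   1.17  1.74 -0.65  1.17  0.05] P [0.54 0.07 0.2 ] plate corner z 0.176 cam [0.59 0.17 0.32]
4 [-8.8, -2.8, 0.5] [3.0, -17.0, 10.0] q [-0.9   0.93  1.21  1.75 -0.61  1.18  0.02] P [0.53 0.05 0.2 ] plate corner z 0.175 cam [0.59 0.16 0.31]
5 [-10.7, -3.1, 0.3] [3.0, -21.0, 12.0] q [-0.91  0.95  1.24  1.76 -0.57  1.18 -0.01] P [0.53 0.03 0.21] plate corner z 0.176 cam [0.59 0.14 0.31]
6 [-12.3, -3.3, -0.0] [2.0, -25.0, 13.0] q [-0.93  0.98  1.27  1.78 -0.54  1.16 -0.03] P [0.52 0.02 0.21] plat
[... 2479 characters left out ...]
42.0, -13.0, 4.0] q [-1.15  0.96  1.17  2.08 -1.1   0.23  0.27] P [0.61 0.08 0.19] plate corner z 0.173 cam [0.57 0.2  0.28]
24 [-2.1, 3.7, 2.0] [-43.0, -9.0, 3.0] q [-1.15  0.93  1.13  2.07 -1.1   0.23  0.26] P [0.62 0.1  0.19] plate corner z 0.17 cam [0.56 0.22 0.28]
25 [0.1, 3.0, 2.4] [-44.0, -4.0, 1.0] q [-1.15  0.89  1.09  2.06 -1.1   0.23  0.25] P [0.61 0.12 0.18] plate corner z 0.168 cam [0.55 0.23 0.28]
26 [2.3, 2.0, 2.8] [-44.0, 0.0, 0.0] q [-1.15  0.85  1.05  2.05 -1.1   0.23  0.26] P [0.61 0.14 0.18] plate corner z 0.166 cam [0.54 0.25 0.28]
(array([-1.14615593,  0.85217126,  1.0474163 ,  2.05084636, -1.096     ,
        0.234     ,  0.25698913]), np.float64(0.011528289978682344))
```

```bash
cat > srch.py <<'E'
from plan2 import *
qA=np.array(s["qpos"]); dp=np.array(s["position"])-fk(qA,k,sg)[0]
L0,H0=lo-.055,hi+.055
def dls(q,P,G,it=4):
    for _ in range(it):
        def err(x):
            p,Rm=fk(x,k,sg); return np.concatenate([P-p,.3*R.from_matrix(G@(Rm@R0).T).as_rotvec()])
        e=err(q); J=np.array([(e-err(q+1e-4*v))/1e-4 for v in np.eye(7)]).T
        q=np.clip(q+J.T@np.linalg.solve(J@J.T+1e-5*np.eye(6),e),L0,H0)
    return q,np.linalg.norm(e)
def seg(q,P,G,n):
    p0,r0=fk(q,k,sg); r0=R.from_matrix(r0@R0); dr=(r0.inv()*R.from_matrix(G)).as_rotvec(); m=0; Q=[]
    for i in range(1,n+1):
        q,e=dls(q,p0+(P-p0)*i/n,(r0*R.from_rotvec(dr*i/n)).as_matrix(),3); m=max(m,e); Q.append(q)
    return q,m,Q
if __name__=="__main__":
    Pf,Gf=goal(46,.15,.18,.02); rng=np.random.default_rng(1); out=[]
    import time; t0=time.time()
    while time.time()-t0<150:
        pm=np.array([rng.uniform(.45,.65),rng.uniform(-.2,.15),rng.uniform(.2,.32)])
        az=rng.uniform(-150,0); el=rng.uniform(20,75); z=np.array([np.cos(np.radians(az))*np.sin(np.radians(el)),np.sin(np.radians(az))*np.sin(np.radians(el)),-np.cos(np.radians(el))])
        x=np.array([np.cos(u:=np.radians(rng.uniform(20,140))),np.sin(u),0]); G=Rt(x,z)
        q,m,_=seg(qA,pm-dp,G,8)
        if m>.02: continue
        q2,m2,_=seg(q,Pf-dp,Gf,10)
        if m2<.02 and q2[4]>1: out.append((np.abs(q2[6]),pm.round(2),round(az),round(el),round(np.degrees(u)),m,m2,q.round(2),q2.round(2)))
    out.sort(key=lambda o:o[0]); print(len(out)); [print(*o) for o in out[:8]]
E
python3 srch.py
```

```text
0
```

```bash
cat > srch2.py <<'E'
from srch import *
import time
Pf,Gf=goal(46,.15,.18,.02); rng=np.random.default_rng(2); out=[]; t0=time.time(); n=0;c1=0
def follow(qa,qm,N=14):
    q=qa; m=0; pts=[]
    for i in range(1,N+1):
        p,G=fk(qa+(qm-qa)*i/N,k,sg); q,e=dls(q,p,G@R0,2); m=max(m,e); pts.append(p+dp)
    return q,m,np.array(pts)
if __name__=="__main__":
    while time.time()-t0<200:
        n+=1
        qm=np.clip(np.array([qA[0]+rng.uniform(-.5,.8),rng.uniform(.2,1.1),rng.uniform(-.4,1.2),rng.uniform(1.2,2.3),rng.uniform(.8,2.5),rng.uniform(.4,1.6),rng.uniform(-2.6,.2)]),lo,hi)
        pts=np.array([fk(qA+(qm-qA)*w,k,sg)[0]+dp for w in np.linspace(0,1,6)])
        if pts[:,2].min()<.13 or (pts[:,1].max()>.17): continue
        q,m,_=follow(qA,qm)
        if m>.02 or q[4]<.6: continue
        c1+=1
        q2,m2,_=seg(q,Pf-dp,Gf,12)
        if m2<.03 and q2[4]>1: out.append((np.linalg.norm(qm-qA),pts[:,2].min().round(2),m,m2,qm.round(3).tolist(),q.round(2),q2.round(2)))
    out.sort(key=lambda o:o[0]); print(n,c1,len(out)); [print(*o) for o in out[:6]]
E
timeout 400 python3 srch2.py
```

```text
3866 0 0
```

```bash
python3 - <<'E'
t=open('srch.py').read()
t=t.replace("""        q=np.clip(q+J.T@np.linalg.solve(J@J.T+1e-5*np.eye(6),e),L0,H0)
""","""        for _ in range(3):
            d=J.T@np.linalg.solve(J@J.T+1e-5*np.eye(6),e); bad=((q+d<L0)|(q+d>H0))&(np.abs(J).sum(0)>0)
            if not bad.any(): break
            J[:,bad]=0
        q=np.clip(q+d,L0,H0)
""")
open('srch.py','w').write(t)
E
sed -i 's/t0<200/t0<150/; s/if m>.02 or/if m>.04 or/' srch2.py; timeout 400 python3 srch2.py
```

```text
1333 466 431
1.9400605833129934 0.21 0.0026918473766223516 0.017797649736284914 [-0.831, 0.581, 1.012, 2.16, 0.926, 1.12, -0.558] [-0.97  0.78  1.3   2.17  0.73  0.91 -0.35] [-0.56  0.54  0.29  2.16  2.14  0.33 -2.71]
2.0163364381925013 0.21 0.0022345839734871998 0.004394271942753953 [-1.315, 0.447, 1.106, 1.31, 1.073, 1.142, -0.094] [-1.37  0.51  1.27  1.31  0.95  1.06 -0.04] [-0.59  0.55  0.33  2.15  2.16  0.31 -2.74]
2.0263330160003714 0.21 0.003355110081093668 0.00027939730829170984 [-0.286, 0.379, 1.149, 1.409, 0.948, 0.413, 0.047] [-0.33  0.42  1.26  1.42  0.8   0.36  0.14] [-0.53  0.54  0.25  2.16  2.12  0.35 -2.68]
2.1186149833280834 0.21 0.0034218376831610027 0.02753557474259368 [-1.073, 0.565, 0.933, 2.068, 1.137, 1.523, -0.396] [-1.26  0.8   1.3   2.08  0.98  1.23 -0.24] [-0.36  0.53  0.03  2.16  2.05  0.44 -2.56]
2.1270550479494688 0.21 0.0031398151125573387 0.0011591133180259186 [-0.477, 0.26, 1.186, 2.221, 1.101, 0.637, 0.058] [-0.55  0.33  1.31  2.23  1.02  0.56  0.13] [-0.47  0.53  0.17  2.16  2.09  0.38 -2.64]
2.1270651762700994 0.21 0.0030691326297018462 0.0008651138930235902 [-0.277, 1.03, 1.124, 1.401, 0.919, 0.847, -0.849] [-0.32  1.13  1.29  1.41  0.71  0.75 -0.73] [-0.58  0.55  0.31  2.15  2.16  0.32 -2.73]
```

```bash
cat > show.py <<'E'
from srch2 import *
import sys,json
qm=np.array(json.loads(sys.argv[1])); N=int(sys.argv[2]); p0=np.array(s["position"]);Rn=R.from_quat(s["tcp_rot"]).as_matrix(); q=qA
print("q",qA.round(2),"dp",dp.round(3))
for i in range(1,N+1):
    p,G=fk(qA+(qm-qA)*i/N,k,sg);G=G@R0;P=p+dp;q,e=dls(q,p,G,3)
    print(i,np.round(Rn.T@(P-p0)*100,1).tolist(),np.round(R.from_matrix(Rn.T@G).as_rotvec(degrees=True),0).tolist(),"q",q.round(2),"P",P.round(2),"cam",(P+G@[.08,0,-.14]).round(2))
E
python3 show.py '[-0.477,0.26,1.186,2.221,1.101,0.637,0.058]' 16; python3 show.py '[-0.831,0.581,1.012,2.16,0.926,1.12,-0.558]' 14 | awk 'NR==1||NR%3==0'
```

```text
q [-0.84  0.82  1.06  1.71 -0.79  1.1   0.19] dp [-0.012  0.024 -0.002]
1 [-5.1, 0.1, -1.2] [-0.0, -5.0, 0.0] q [-0.84  0.81  1.11  1.74 -0.71  1.1   0.22] P [0.57 0.08 0.22] cam [0.6  0.17 0.35]
2 [-10.0, -0.1, -2.4] [-0.0, -10.0, 0.0] q [-0.83  0.8   1.17  1.77 -0.63  1.09  0.25] P [0.56 0.03 0.23] cam [0.58 0.13 0.36]
3 [-14.8, -0.4, -3.8] [-0.0, -14.0, -0.0] q [-0.83  0.8   1.22  1.8  -0.56  1.08  0.28] P [ 0.54 -0.01  0.25] cam [0.57 0.09 0.36]
4 [-19.5, -1.0, -5.2] [0.0, -19.0, -1.0] q [-0.82  0.8   1.27  1.83 -0.49  1.05  0.32] P [ 0.52 -0.06  0.26] cam [0.56 0.06 0.37]
5 [-24.0, -1.6, -6.6] [1.0, -23.0, -2.0] q [-0.8   0.76  1.27  1.86 -0.38  1.    0.32] P [ 0.51 -0.1   0.27] cam [0.54 0.03 0.37]
6 [-28.2, -2.4, -8.1] [1.0, -27.0, -3.0] q [-0.78  0.72  1.27  1.9  -0.26  0.95  0.31] P [ 0.49 -0.14  0.29] cam [ 0.52 -0.01  0.38]
7 [-32.3, -3.3, -9.5] [2.0, -31.0, -4.0] q [-0.75  0.68  1.27  1.93 -0.14  0.91  0.31] P [ 0.47 -0.17  0.3 ] cam [ 0.5  -0.04  0.38]
8 [-36.1, -4.2, -10.8] [3.0, -34.0, -6.0] q [-0.73  0.64  1.27  1.97 -0.02  0.86  0.29] P [ 0.45 -0.21  0.32] cam [ 0.48
[... 1132 characters left out ...]
.79  1.1   0.19] dp [-0.012  0.024 -0.002]
2 [-7.0, -3.2, -0.3] [4.0, -11.0, 2.0] q [-0.88  0.84  1.15  1.77 -0.63  1.15  0.16] P [0.54 0.07 0.21] cam [0.58 0.17 0.33]
5 [-16.9, -7.3, -2.6] [9.0, -28.0, 3.0] q [-0.94  0.9   1.28  1.86 -0.4   1.18  0.16] P [ 0.47 -0.02  0.23] cam [0.53 0.11 0.32]
8 [-25.6, -10.0, -6.7] [11.0, -45.0, 1.0] q [-0.95  0.86  1.29  1.97 -0.04  1.09  0.03] P [ 0.42 -0.09  0.28] cam [0.48 0.05 0.32]
11 [-32.4, -11.0, -11.7] [11.0, -60.0, -3.0] q [-0.96  0.82  1.29  2.07  0.33  1.   -0.14] P [ 0.39 -0.16  0.33] cam [ 0.44 -0.    0.32]
14 [-37.1, -10.0, -16.7] [7.0, -75.0, -9.0] q [-0.97  0.78  1.3   2.17  0.73  0.92 -0.35] P [ 0.39 -0.2   0.38] cam [ 0.42 -0.05  0.34]
```

```bash
python3 -m crank '[[[-3.5,0,-0.9],[0,-4,0]],[[-7,0,-1.7],[0,-7,0]],[[-10.5,-0.1,-2.6],[0,-10.5,0]],[[-14,-0.4,-3.6],[0,-14,0]],[[-17.5,-0.8,-4.6],[0,-17.5,-1]],[[-21,-1.2,-5.7],[0.5,-20.5,-1.5]],[[-24.5,-1.7,-6.8],[1,-23.5,-2]],[[-28.2,-2.4,-8.1],[1,-27,-3]],[[-32.3,-3.3,-9.5],[2,-31,-4]],[[-36.1,-4.2,-10.8],[3,-34,-6]]]'
python3 show.py '[-0.477,0.26,1.186,2.221,1.101,0.637,0.058]' 10
```

```text
time_s: 17.13
position: [0.4483, -0.2055, 0.3156]
tcp_rot: [0.727, 0.62, -0.25, 0.158]
ft_force: [0.1, -0.2, 0.2]
width: 0.057
q [-0.77  0.73  1.29  1.9  -0.13  0.93  0.33] dp [-0.04  -0.008  0.005]
1 [-3.6, -1.7, 1.0] [1.0, -3.0, -1.0] q [-0.74  0.7   1.3   1.93 -0.02  0.9   0.31] P [ 0.43 -0.24  0.33] cam [ 0.46 -0.09  0.39]
2 [-6.9, -3.4, 2.0] [2.0, -5.0, -3.0] q [-0.72  0.66  1.3   1.96  0.09  0.87  0.3 ] P [ 0.4  -0.27  0.34] cam [ 0.44 -0.12  0.4 ]
3 [-10.0, -4.9, 2.9] [3.0, -8.0, -4.0] q [-0.7   0.62  1.3   2.    0.19  0.83  0.29] P [ 0.38 -0.29  0.35] cam [ 0.42 -0.14  0.4 ]
4 [-12.9, -6.4, 3.8] [4.0, -10.0, -6.0] q [-0.67  0.58  1.3   2.03  0.3   0.79  0.28] P [ 0.37 -0.32  0.36] cam [ 0.4  -0.17  0.41]
5 [-15.5, -7.8, 4.6] [4.0, -12.0, -9.0] q [-0.65  0.54  1.3   2.06  0.41  0.76  0.26] P [ 0.35 -0.34  0.37] cam [ 0.37 -0.19  0.41]
6 [-17.9, -9.0, 5.5] [4.0, -14.0, -11.0] q [-0.63  0.5   1.3   2.1   0.53  0.72  0.24] P [ 0.33 -0.37  0.38] cam [ 0.35 -0.21  0.41]
7 [-19.9, -10.2, 6.3] [4.0, -16.0, -14.0] q [-0.61  0.46  1.31  2.13  0.64  0.68  0.22] P [ 0.32 -0.38  0.38] cam [ 0.33 -0.23  0.42]
8 [-21.8, -11.2, 7.1] [3.0, -17.0, -17.0] q [-0.59  0.42  1.31  2.16  0.76  0.64  0.19] P [ 0.3  -0.4   0.39] cam [ 0.31 -0.24  0.42]
9 [-23.3, -12.1, 7.8] [2.0, -19.0, -20.0] q [-0.57  0.37  1.31  2.19  0.89  0.6   0.16] P [ 0.29 -0.42  0.39] cam [ 0.29 -0.26  0.42]
10 [-24.6, -12.9, 8.5] [0.0, -20.0, -23.0] q [-0.55  0.32  1.31  2.23  1.02  0.56  0.12] P [ 0.28 -0.43  0.39] cam [ 0.27 -0.27  0.42]
```

```bash
python3 - <<'E'
from h import *
s=telemetry.read_state(); t=open('fk.py').read()
t=t.replace("sg=None","D.append((%s,%s,%s))\nsg=None"%tuple(np.round(s[x],4).tolist() for x in("qpos","position","tcp_rot"))); open('fk.py','w').write(t)
E
python3 -m crank '[[[-3.6,-1.7,1],[1,-3,-1]],[[-6.9,-3.4,2],[2,-5,-3]],[[-10,-4.9,2.9],[3,-8,-4]],[[-12.9,-6.4,3.8],[4,-10,-6]],[[-15.5,-7.8,4.6],[4,-12,-9]],[[-17.9,-9,5.5],[4,-14,-11]],[[-19.9,-10.2,6.3],[4,-16,-14]],[[-21.8,-11.2,7.1],[3,-17,-17]],[[-23.3,-12.1,7.8],[2,-19,-20]],[[-24.6,-12.9,8.5],[0,-20,-23]]]'
cat >> fk.py <<'E'
D.append((s["qpos"],s["position"],s["tcp_rot"]))
E
cat > go.py <<'E'
from srch import *
import sys
Pf,Gf=goal(*map(float,sys.argv[2:])); N=int(sys.argv[1]); p0=np.array(s["position"]);Rn=R.from_quat(s["tcp_rot"]).as_matrix()
print("q",qA.round(2),"dp",dp.round(3),"full",delta(Pf,Gf),"rms",np.sqrt(np.mean(best[0].fun**2)).round(4))
dr=R.from_matrix(Rn.T@Gf).as_rotvec(); _,m,Q=seg(qA,Pf-dp,Gf,N)
for i,q in enumerate(Q,1):
    G=Rn@R.from_rotvec(dr*i/N).as_matrix(); P=p0+(Pf-p0)*i/N
    print(i,np.round(Rn.T@(P-p0)*100,1).tolist(),np.degrees(dr*i/N).round(0).tolist(),q.round(2),"P",P.round(2),"cam",(P+G@[.08,0,-.14]).round(2))
print(m)
E
sed -i '/^D.append((s\[/d' fk.py; python3 go.py 14 46 .15 .18 .02
```

```text
time_s: 17.97
position: [0.2823, -0.4283, 0.3914]
tcp_rot: [0.532, 0.718, -0.397, 0.21]
ft_force: [0.2, -1.3, 0.6]
width: 0.049
q [-0.58  0.44  1.32  2.25  0.95  0.48  0.11] dp [-0.023 -0.01   0.017] full ([38.11, 44.74, -36.73], [-48.3, 39.4, 49.6]) rms 0.0069
1 [2.7, 3.2, -2.6] [-3.0, 3.0, 4.0] [-0.65  0.4   1.28  2.25  0.85  0.52  0.08] P [ 0.31 -0.39  0.38] cam [ 0.29 -0.23  0.41]
2 [5.4, 6.4, -5.2] [-7.0, 6.0, 7.0] [-0.71  0.37  1.24  2.25  0.77  0.55  0.03] P [ 0.33 -0.35  0.36] cam [ 0.32 -0.19  0.4 ]
3 [8.2, 9.6, -7.9] [-10.0, 8.0, 11.0] [-0.76  0.36  1.2   2.26  0.69  0.55 -0.03] P [ 0.35 -0.31  0.35] cam [ 0.34 -0.15  0.4 ]
4 [10.9, 12.8, -10.5] [-14.0, 11.0, 14.0] [-0.8   0.36  1.16  2.26  0.62  0.53 -0.09] P [ 0.38 -0.26  0.33] cam [ 0.36 -0.12  0.39]
5 [13.6, 16.0, -13.1] [-17.0, 14.0, 18.0] [-0.83  0.36  1.11  2.26  0.55  0.5  -0.16] P [ 0.4  -0.22  0.32] cam [ 0.38 -0.08  0.38]
6 [16.3, 19.2, -15.7] [-21.0, 17.0, 21.0] [-0.86  0.38  1.07  2.26  0.48  0.45 -0.23] P [ 0.42 -0.18  0.3 ] cam [ 0.4  -0.04  0.37]
7 [19.1, 22.4, -18.4] [-24.0, 20.0, 25.0] [-0.88  0.4   1.03  
[... 287 characters left out ...]
[ 0.49 -0.06  0.26] cam [0.45 0.07 0.34]
10 [27.2, 32.0, -26.2] [-34.0, 28.0, 35.0] [-0.73  0.44  0.63  2.25  0.94  0.24 -1.2 ] P [ 0.52 -0.02  0.24] cam [0.47 0.1  0.33]
11 [29.9, 35.1, -28.9] [-38.0, 31.0, 39.0] [-0.64  0.46  0.44  2.23  1.35  0.26 -1.71] P [0.54 0.02 0.23] cam [0.49 0.14 0.32]
12 [32.7, 38.3, -31.5] [-41.0, 34.0, 42.0] [-0.63  0.51  0.36  2.2   1.67  0.28 -2.15] P [0.56 0.06 0.21] cam [0.51 0.18 0.31]
13 [35.4, 41.5, -34.1] [-45.0, 37.0, 46.0] [-0.65  0.58  0.32  2.17  1.92  0.32 -2.51] P [0.59 0.1  0.2 ] cam [0.52 0.21 0.29]
14 [38.1, 44.7, -36.7] [-48.0, 39.0, 50.0] [-0.62  0.64  0.21  2.13  2.06  0.42 -2.74] P [0.61 0.14 0.18] cam [0.54 0.25 0.28]
0.0015974177785670835
```

```bash
cat > via.py <<'E'
from srch import *
Pf,Gf=goal(46,.15,.18,.02); out=[]
p0=np.array(s["position"]);Rn=R.from_quat(s["tcp_rot"]).as_matrix(); dr=R.from_matrix(Rn.T@Gf).as_rotvec(); rng=np.random.default_rng(0)
import time; t0=time.time()
while time.time()-t0<100:
    v=np.array([rng.uniform(.35,.65),rng.uniform(-.4,.1),rng.uniform(.2,.45)]); fr=rng.choice([.5,.75,1.]); G1=Rn@R.from_rotvec(dr*fr).as_matrix()@R.from_rotvec(rng.uniform(-.5,.5,3)).as_matrix()
    q,m,Q1=seg(qA,v-dp,G1,10); 
    if m>.01: continue
    q,m2,Q2=seg(q,Pf-dp,Gf,10); Q=np.array(Q1+Q2)
    if m2<.01 and q[4]>1: out.append((min((Q-lo)[:,5].min(),(Q-lo)[:,6].min()+.1,(hi-Q)[:,3].min()+.1),v.round(2),fr,np.round(Rn.T@(v-p0)*100,1).tolist(),R.from_matrix(Rn.T@G1).as_rotvec(degrees=True).round().tolist(),Q1[-1].round(2),q.round(2)))
out.sort(key=lambda o:-o[0]); print(len(out)); [print(*o) for o in out[:5]]
E
python3 via.py
```

```text
164
0.09307519903725525 [ 0.35 -0.24  0.45] 1.0 [4.9, 6.8, -19.2] [-21.0, 32.0, 52.0] [-0.86 -0.34  0.91  2.16  0.8   0.99 -0.8 ] [-0.31  0.64 -0.2   2.13  1.97  0.64 -2.55]
0.05218772480874581 [ 0.45 -0.23  0.44] 0.75 [2.8, 16.3, -20.9] [-47.0, -2.0, 38.0] [-0.82 -0.03  0.87  2.46  1.91  0.71 -1.58] [-0.69  0.65  0.31  2.13  2.11  0.37 -2.81]
0.04951574025022126 [ 0.59 -0.05  0.35] 0.75 [14.6, 34.6, -30.9] [-60.0, 17.0, 49.0] [-0.69  0.37  0.59  2.34  2.35  0.58 -2.61] [-0.72  0.66  0.35  2.13  2.13  0.35 -2.85]
0.04695575860612769 [ 0.42 -0.03  0.33] 0.5 [23.7, 20.1, -29.8] [-40.0, 6.0, 51.0] [-1.12  0.33  0.62  2.44  1.34  0.83 -1.99] [-0.72  0.66  0.35  2.13  2.13  0.35 -2.85]
0.03517457812056707 [0.45 0.   0.23] 1.0 [31.4, 26.3, -26.5] [-30.0, 43.0, 67.0] [-0.46  0.3   0.2   2.45  1.69  0.36 -2.57] [-0.53  0.63  0.1   2.13  2.02  0.48 -2.68]
```

```bash
python3 -m crank '[[[1.2,2.9,-2.6],[-5,1.4,4]],[[2.4,5.8,-5.2],[-10,2.8,8]],[[3.6,8.6,-7.7],[-15,4.3,12]],[[4.9,11.5,-10.3],[-20,5.7,16]],[[6.1,14.4,-12.9],[-25,7,20]],[[7.3,17.3,-15.5],[-30,8.5,24.5]],[[8.5,20.2,-18],[-35,10,28.5]],[[9.7,23,-20.6],[-40,11.3,32.7]],[[9.7,23,-20.6],[-40,11.3,32.7]]]'
sed -i 's/goal(46,.15,.18,.02)/goal(47,.15,.18,.03)/; s/t0<100/t0<70/' via.py; python3 go.py 10 47 .15 .18 .03; python3 via.py
```

```text
time_s: 18.72
position: [0.4822, -0.1833, 0.3639]
tcp_rot: [0.638, 0.655, -0.013, 0.404]
ft_force: [1.2, -0.4, 0.3]
width: 0.047
q [-1.15  0.27  1.32  2.36  1.38  0.27 -1.19] dp [-0.01  -0.026  0.016] full ([38.82, 8.51, 2.17], [-4.6, 21.7, 25.6]) rms 0.0069
1 [3.9, 0.9, 0.2] [-0.0, 2.0, 3.0] [-1.08  0.29  1.17  2.36  1.39  0.27 -1.31] P [ 0.5  -0.15  0.35] cam [ 0.44 -0.01  0.4 ]
2 [7.8, 1.7, 0.4] [-1.0, 4.0, 5.0] [-1.    0.31  1.03  2.34  1.43  0.27 -1.46] P [ 0.51 -0.12  0.33] cam [0.45 0.02 0.39]
3 [11.6, 2.6, 0.6] [-1.0, 7.0, 8.0] [-0.93  0.34  0.89  2.33  1.49  0.27 -1.61] P [ 0.52 -0.09  0.31] cam [0.46 0.05 0.38]
4 [15.5, 3.4, 0.9] [-2.0, 9.0, 10.0] [-0.87  0.38  0.77  2.31  1.55  0.27 -1.78] P [ 0.54 -0.05  0.29] cam [0.47 0.08 0.36]
5 [19.4, 4.3, 1.1] [-2.0, 11.0, 13.0] [-0.83  0.41  0.67  2.28  1.63  0.28 -1.95] P [ 0.55 -0.02  0.27] cam [0.49 0.1  0.35]
6 [23.3, 5.1, 1.3] [-3.0, 13.0, 15.0] [-0.83  0.47  0.63  2.26  1.72  0.26 -2.13] P [0.57 0.01 0.25] cam [0.5  0.13 0.34]
7 [27.2, 6.0, 1.5] [-3.0, 15.0, 18.0] [-0.81  0.51  0.56  2.23  1.81  0.26 -2.32] P [0.58 0.04 0.24]
[... 566 characters left out ...]
 1.93  0.5  -2.58]
0.005845218978174083 [ 0.42 -0.02  0.29] 0.5 [16.6, -6.1, -7.4] [-6.0, -9.0, 32.0] [-0.25  0.42 -0.56  2.46  1.38  1.27 -2.52] [-0.06  0.7  -0.57  2.12  1.89  0.84 -2.4 ]
0.002713027711691851 [0.58 0.04 0.36] 0.5 [20.6, 12.5, -6.5] [3.0, -4.0, 29.0] [-1.17  0.56  0.91  1.92  0.59  0.7  -1.34] [-0.75  0.65  0.36  2.11  2.03  0.32 -2.76]
0.0001760415514970859 [ 0.35 -0.24  0.45] 1.0 [-11.0, -7.9, -9.4] [19.0, 7.0, 27.0] [-0.84 -0.36  0.84  2.18  0.79  1.04 -0.82] [-0.68  0.64  0.26  2.11  1.99  0.38 -2.7 ]
-0.0002844942235188941 [ 0.55 -0.    0.36] 0.5 [16.3, 9.4, -5.8] [5.0, -16.0, 16.0] [-1.18  0.64  0.94  1.93  0.67  0.83 -1.22] [-0.72  0.65  0.33  2.11  2.02  0.34 -2.74]
```

The wrist is past the branch point (q5 = 1.38), and the straight path to the goal is predicted to be feasible.

```bash
python3 -m crank '[[[3.9,0.9,0.2],[0,2,3]],[[7.8,1.7,0.4],[-1,4,5]],[[11.6,2.6,0.6],[-1,7,8]],[[15.5,3.4,0.9],[-2,9,10]],[[19.4,4.3,1.1],[-2,11,13]],[[23.3,5.1,1.3],[-3,13,15]],[[27.2,6,1.5],[-3,15,18]],[[31.1,6.8,1.7],[-4,17,20]],[[34,7.5,1.9],[-4,19,22.5]],[[34,7.5,1.9],[-4,19,22.5]]]'
python3 go.py 4 45 .15 .165 .015
```

```text
time_s: 19.55
position: [0.5982, 0.096, 0.2029]
tcp_rot: [0.735, 0.575, 0.192, 0.304]
ft_force: [0.4, -1.8, 0.1]
width: 0.05
q [-0.74  0.55  0.34  2.26  2.02  0.39 -2.69] dp [ 0.028 -0.028  0.023] full ([5.23, -2.73, 2.18], [-3.0, 2.6, 2.9]) rms 0.0069
1 [1.3, -0.7, 0.5] [-1.0, 1.0, 1.0] [-0.73  0.58  0.3   2.26  2.05  0.43 -2.76] P [0.6  0.11 0.19] cam [0.53 0.22 0.29]
2 [2.6, -1.4, 1.1] [-1.0, 1.0, 1.0] [-0.72  0.6   0.26  2.26  2.09  0.46 -2.83] P [0.6  0.12 0.18] cam [0.53 0.23 0.28]
3 [3.9, -2.0, 1.6] [-2.0, 2.0, 2.0] [-0.72  0.63  0.23  2.25  2.11  0.5  -2.89] P [0.6  0.13 0.17] cam [0.53 0.24 0.27]
4 [5.2, -2.7, 2.2] [-3.0, 3.0, 3.0] [-0.65  0.65  0.11  2.24  2.1   0.58 -2.89] P [0.61 0.15 0.16] cam [0.53 0.25 0.26]
2.5666142451563864e-06
```

```bash
python3 -m crank '[[[1.5,-0.7,0.5],[0,0.5,0]],[[3,-1.4,1],[-1,1,0]],[[4.2,-2,1.5],[-1,1,0]],[[5.2,-2.3,1.8],[-2,1,0]],[[5.2,-2.3,1.8],[-2,1,0]],[[5.2,-2.3,1.8],[-2,1,0]]]'
python3 - <<'E'
from fin import *
import cv2
s=telemetry.read_state(); p=np.array(s["position"]); G=R.from_quat(s["tcp_rot"]).as_matrix(); Ln=np.array([.632,.294,.16]); f=np.array([.963,-.27,0]);l=np.array([.27,.963,0])
c=p+G@[0,0,0]; r=c-Ln; w=G.T@(Ln-c); print("q",np.round(s["qpos"],2),"dist",-r@l,"side",r@f,"h",c[2],"lens in plate x,y",-w[0],w[1],"label",np.arccos(G[2,1]),"qvel",np.abs(s["qvel"]).max(),"width",s["width"],"t",s["time_s"])
im=eyes.read_camera("side")[:,:,::-1]; A=cv2.resize(im[200:440,180:500],(800,600),interpolation=cv2.INTER_CUBIC); cv2.imwrite("pics/f1.png",A); cv2.imwrite("pics/f1full.png",im)
E
```

```text
time_s: 20.05
position: [0.6049, 0.1464, 0.1696]
tcp_rot: [0.727, 0.576, 0.207, 0.311]
ft_force: [-0.6, -0.4, -0.1]
width: 0.05
q [-0.77  0.64  0.25  2.24  2.04  0.49 -2.81] dist 0.14948486144410128 side 0.013792442600891543 h 0.16959412112614733 lens in plate x,y -0.15000167103945347 -0.008633361595040377 label 0.8076266661376558 qvel 0.023264841038071794 width 0.05006460756117265 t 20.05
```

View pics/f1.png

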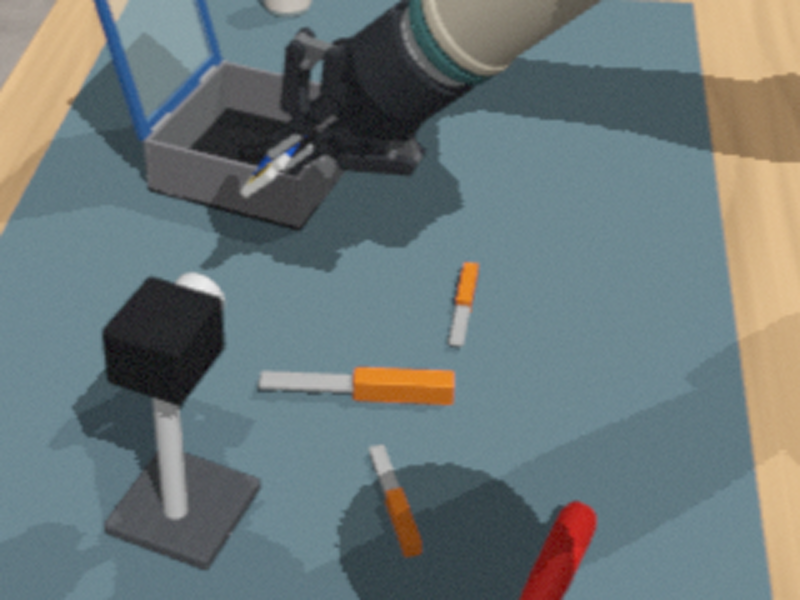

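The picture shows the white frosted end facing the lens, with the yellow label on the upper face. The lid is up and the blade lies flat. I'll settle briefly and hand in.

```bash
python3 -m crank '[[[0,0,0],[0,0,0]],[[0,0,0],[0,0,0]],[[0,0,0],[0,0,0]],[[0,0,0],[0,0,0]],[[0,0,0],[0,0,0]],[[0,0,0],[0,0,0]]]'; python3 -c "
from rig import telemetry,finish_job
s=telemetry.read_state(); print(max(abs(v) for v in s['qvel']),s['qpos']); print(finish_job())"
```

```text
time_s: 20.6
position: [0.6055, 0.1451, 0.1705]
tcp_rot: [0.728, 0.575, 0.208, 0.312]
ft_force: [0.6, 0.4, -0.0]
width: 0.048
0.0028188670980461936 [-0.77025353  0.64357088  0.25452071  2.24017738  2.03777865  0.49048881
 -2.81258654]
the job is handed in; nothing more can be done
None
```

The job is handed in, and the last checks met every condition I could measure. I used the largest orange blade to pry the lid past upright and laid it back flat where it came from. I then lifted the plate out, and the arm is holding it still in front of the camera (20.6 s of the 72 s used).

- **Plate position:** the centre is about 149 mm ahead of the lens, 14 mm to the side and 170 mm up. These come from the arm's reading and my camera estimate of the lens, so they may be a few mm off.
- **Plate direction:** the frosted end points at the lens. The label face is about 0.81 rad from straight up, against a limit of 0.95, so it looks just under halfway to vertical.
- **Hold:** the arm was at rest at hand-in (joint speeds below 0.003 rad/s) and the grip was firm. The last joint sits 0.13 rad inside its range.
- **Lid and blade:** the final picture shows the lid up and the blade flat on the bench.
- **Not checked:** I did not measure whether the spool, jar and screwdriver moved. The commanded path kept clear of them.

My first attempt at the final tilt ran into wrist joint limits, leaving the label at 0.91 rad and the plate off its target. I backed off, swung the arm out over the right side of the bench with the plate still gripped, and came back with the wrist turned the other way to reach the pose above.

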